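# Fit the missing camshaft bearing caps

### The arm

A 7-joint arm with a two-finger parallel gripper is mounted at the origin on the work surface. World frame = base frame: x ahead of the robot, y to its left, z up, the work surface at z = 0. Lengths are in mm, angles in degrees, forces in N, time in s.
With the tool pointing down it reaches from about 425 to 1025 mm from the base axis. Payload 9.4 kg.
Tool frame: the origin (TCP) lies on the mounting face of the last link; the fingertips stand 186 mm ahead of it and the grasp point (between the pads) lies 167 mm ahead of it (r.tips_ahead is the distance from the TCP to the fingertips, in mm); x points along the fingers, y is the direction in which the jaws open and shut, and the axes are right-handed (so a half turn about x gives the same grasp; the last joint's range is limited). The gripper opens to 93 mm and grips with 3 to 60 N. Pads are 15 mm wide; open, the fingers measure 128 mm over their backs; the gripper's body (75 mm by 188 mm) begins 65 mm behind the grasp point.
Start: joints at [66.137, 34.337, -0.143, 91.639, 0.103, 54.024, -4.572], TCP at [241.64, -683.546, 404.718] pointing down, gripper open.
Joint ranges: [-147.43, 147.43], [-19.82, 112.94], [-74.19, 73.91], [6.32, 146.72], [-59.91, 239.91], [6.04, 106.73], [-150.56, 150.56]. Speed limits (degrees/s): [127.2, 127.2, 172.46, 172.46, 180, 180, 180].

### API

Orientations are given as a 3x3 rotation matrix whose columns are the frame's x, y, z axes.
In Python, from bench import r gives the robot as it stands.
- The arm moves only by the tool jog_arm, never from a script. Its argument "rows" is a list of rows, each a list of 7 numbers: the shift along the world's x, y, z in mm, then the turn, a rotation vector about the world's x, y, z in rad, then the closure, from 0 (fully open) to 1 (shut). In form: [[x, y, z, rx, ry, rz, fingers], ...]. A call has 1 to 8 rows; each row is the pose to reach, as a shift and turn from the pose commanded when the call began; what a row does not reach only later rows make up. A row lasts 1/12 s, in which the tool goes at most 41.7 mm and 7.16 degrees, less where a joint would pass 70% of its speed; a pose out of reach is approached as far as the arm can. A call with a gripper value outside its range is refused whole. The fingers move at their own pace and stop on an object; the grip force is fixed at half the most. Time passes only in rows, so rows that repeat a pose let the fingers close. It gives the time, the measured TCP pose, the force and the opening at its end, in the units of the state.
- r.observe(): the state, without advancing time (a new reading comes with each control period).
- r.snapshot(name): name is "side" or "top"; returns a dict with "image" (384x512x3 uint8, red, green, blue), "mtx" (3x3 intrinsics, pixels), "k1" (the pictures are not rectified: a ray, as slopes to the right and down, at radius r is drawn at 1 + k1 r^2 times it, then the intrinsics apply), "R" (3x3) and "t" (3): a world point X has camera coordinates R X + t. Camera axes: x right, y down, z forward; pixel columns grow to the right and rows downward; lengths in mm; the calibration is good to about 2 mm. A picture is of the moment at which its call begins. There is no depth.
- r.hand_in(): hands the job in, once; it reports no verdict.
Trained networks look in a picture, given as the dict that the camera call returned (one of the last four; its "shot" number tells which), for a name from the list of things; names that differ only in an ending like _2 or _b are one class to them, and where a whole thing is asked for, a point or a joint stands for the part that bears it (a point fixed in the world has none). Each returns a list of dicts, best first, with "conf" (0 to 1); they miss things now and then, are a little off and sometimes report something else, mostly with a low value. They report only what shows in the picture. A call takes as long as a camera call. They do not tell look-alikes from the thing itself.
- r.boxes_of(query, picture): "xyz" ([x, y, z] in mm, in the coordinates of the camera as it stood for that picture, good to about 4 mm: the middle of the surface that is visible of it).
- r.cut_out(query, picture): "region" (384x512 bool, what is visible of it).
- r.tip_of(query, picture): "xyz" ([x, y, z] in mm, in the coordinates of the camera as it stood for that picture, good to about 4 mm: a listed point, or the origin of a listed thing).
The state is a dict: "clock": time; "joint_pos": joint angles; "qd": joint speeds; "joint_torque": joint torques, N m; "tool_pos": TCP position; "orientation": TCP orientation; "wrist_force": force on the tool from outside, world axes, zero at the start; "wrist_torque": the same for the moment, N m; "opening": finger opening in mm.
Only numpy, scipy, OpenCV 4.12 (cv2) and the standard library are available. Lean on these libraries where they do the work, as an engineer would, in place of code of your own. Each camera call takes 0.05 s, during which the arm holds its last target. There are 200 camera calls.

### The job

Some of the five bearing caps over the camshaft are missing: take spare caps from the slotted tray and fit one squarely over every bare journal, both feet flat on its saddle. In the tray a cap can only be held by its ends, where the housing's rails will be in the way, so set it upright on the bench and take it again by its flat faces before lowering it in; do not drop it in. Leave the caps that are already fitted and everything else on the bench where they are, and any spares left over in the tray.

Things in the scene. Friction and masses are not known exactly. Their poses are not given: they have to be found in the camera images.
- housing: Camshaft housing, a fixed aluminium trough: foot 118 mm wide (x), 396 mm long (y), 10 mm thick. Two rails run along its whole length, inner faces 71 mm apart, 9 mm thick, tops 86 mm above the bench. The camshaft lies along y at 30 mm height; its nose sticks 32 mm out of the -y end. Origin: centre of the underside.
- saddle1 (a point): Saddle 1 of five, 84 mm apart along the housing's y, 1 at the -y end: the place for the centre of its cap, straight over the camshaft axis, mid-saddle, 22 mm above the joint face that the cap's feet rest on (52 mm above the bench). The saddle is 28 mm long (y) and carries a 30 mm dia. journal. Axes as the housing's.
- saddle2 (a point): Saddle 2, as saddle1. A fitted cap has its x along the saddle's x and its feet flat on the joint face; 4.5 mm are left between each end and the rail, so no finger can go in there; the journal in the half bore (2.5 mm play each side) guides it. The rails stand 56 mm above the joint face, 12 mm higher than the cap.
- saddle3 (a point): Saddle 3 (middle of the housing), as saddle1. Half-way between neighbouring saddles is a cam lobe 12 mm long, 36 to 48 mm from the saddle's middle, its top up to 16 mm above the joint face; otherwise the space on both sides of a saddle is free between the rails.
- saddle4 (a point): Saddle 4, as saddle1. Four locating lugs on the rails stand round each saddle and hold the cap's legs lengthwise: inner faces 16.5 mm from the saddle's middle along y (2.5 mm play each side), 7 mm thick, reaching in to 25.5 mm from the middle (x), tops 26 mm above the joint face. Between them, over the middle 51 mm, the cap's faces are free.
- saddle5 (a point): Saddle 5 (+y end), as saddle1. Walls close the trough at both ends, 190 mm from its middle, 50 mm above the bench.
- fitted1_mid (a point): Cap already on saddle 1; None if that one started bare. 62 mm wide (x), 28 thick (y), 44 high (z), 0.14 kg aluminium: a bridge with two square legs 13.5 mm wide, 42 high at its ends, and a crown 38 mm wide between them; half bore below 35 mm wide, 16 high. Ends and 62 mm faces are flat; same either way round. This point: its centre, 22 mm above the feet.
- fitted2_mid (a point): Cap already on saddle 2; None if that one started bare. Shape as fitted1.
- fitted3_mid (a point): Cap already on saddle 3; None if that one started bare. Shape as fitted1.
- fitted4_mid (a point): Cap already on saddle 4; None if that one started bare. Shape as fitted1.
- fitted5_mid (a point): Cap already on saddle 5; None if that one started bare. Shape as fitted1.
- spare1_mid (a point): Spare cap, one of four or five, standing on its feet in slot 1 of the tray to begin with (slot 1 at the tray's -y end); None if there is no such spare this time. Shape, axes and point as fitted1; weight may differ a little.
- spare2_mid (a point): Spare cap, one of four or five, standing on its feet in slot 2 of the tray to begin with (slot 1 at the tray's -y end); None if there is no such spare this time. Shape, axes and point as fitted1; weight may differ a little.
- spare3_mid (a point): Spare cap, one of four or five, standing on its feet in slot 3 of the tray to begin with (slot 1 at the tray's -y end); None if there is no such spare this time. Shape, axes and point as fitted1; weight may differ a little.
- spare4_mid (a point): Spare cap, one of four or five, standing on its feet in slot 4 of the tray to begin with (slot 1 at the tray's -y end); None if there is no such spare this time. Shape, axes and point as fitted1; weight may differ a little.
- spare5_mid (a point): Spare cap, one of four or five, standing on its feet in slot 5 of the tray to begin with (slot 1 at the tray's -y end); None if there is no such spare this time. Shape, axes and point as fitted1; weight may differ a little.
- tray: Slotted plastic tray, fixed on the bench, outside 142 mm (x) by 214 mm (y), walls 30 mm high. Dividers 8 mm thick, 56 mm long (x, -28 to 28), reach 50 mm above the bench, flush with the tops of the caps, so the 62 mm faces of a cap cannot be gripped there. Origin: centre of the underside.
- tray_floor (a point): Centre of the tray's floor, 6 mm above the bench; axes as the tray's. Five slots, each 32 mm wide, at y = -80, -40, 0, 40, 80 mm. A cap stands with its x along the tray's x; its ends look into two open finger channels (x 37 to 67 mm on either side). A stop rib 5 mm high lies beyond each end of the caps (x 33 to 37 mm).
- cam_gear: Toothed steel wheel 108 mm across with a short boss, 36 mm high, lying on the bench; not part of the job. Origin: centre of the underside.
- pinion: Steel pinion 76 mm across, 45 mm high, standing beyond the housing; not part of the job. Origin: centre of the underside.
- spray_can1: Spray can with a red cap, 58 mm across, 185 mm tall, standing at the near left; not part of the job. Origin: centre of the underside.
- spray_can2: Another such spray can, beyond the housing; not part of the job.
- hammer: Hammer, 260 mm long along its x, lying right of the housing; not part of the job.
- spanner: Spanner, 200 mm long along its x, lying beyond the housing; not part of the job.
Things that resemble listed ones, but are neither listed nor needed, are in the scene too. Leave any blue look-alike of the part that bears spare5_mid alone.

How it is judged (in metres and radians):
At the end, for the whole second after the job is handed in: All five saddles carry a cap, its centre within 6 mm of where it belongs, square to the camshaft within 0.1 rad. Every spare not fitted stands in the tray, centred across it within 12 mm. All caps upright within 0.08 rad and at rest (((distance between fitted1_mid and saddle1 below 0.006 m and angle between the x axis of fitted1_mid and the x axis of saddle1, either way round below 0.1 rad) or (distance between spare1_mid and saddle1 below 0.006 m and angle between the x axis of spare1_mid and the x axis of saddle1, either way round below 0.1 rad) or (distance between spare2_mid and saddle1 below 0.006 m and angle between the x axis of spare2_mid and the x axis of saddle1, either way round below 0.1 rad) or (distance between spare3_mid and saddle1 below 0.006 m and angle between the x axis of spare3_mid and the x axis of saddle1, either way round below 0.1 rad) or (distance between spare4_mid and saddle1 below 0.006 m and angle between the x axis of spare4_mid and the x axis of saddle1, either way round below 0.1 rad) or (distance between spare5_mid and saddle1 below 0.006 m and angle between the x axis of spare5_mid and the x axis of saddle1, either way round below 0.1 rad)) and ((distance between fitted2_mid and saddle2 below 0.006 m and angle between the x axis of fitted2_mid and the x axis of saddle2, either way round below 0.1 rad) or (distance between spare1_mid and saddle2 below 0.006 m and angle between the x axis of spare1_mid and the x axis of saddle2, either way round below 0.1 rad) or (distance between spare2_mid and saddle2 below 0.006 m and angle between the x axis of spare2_mid and the x axis of saddle2, either way round below 0.1 rad) or (distance between spare3_mid and saddle2 below 0.006 m and angle between the x axis of spare3_mid and the x axis of saddle2, either way round below 0.1 rad) or (distance between spare4_mid and saddle2 below 0.006 m and angle between the x axis of spare4_mid and the x axis of saddle2, either way round below 0.1 rad) or (distance between spare5_mid and saddle2 below 0.006 m and angle between the x axis of spare5_mid and the x axis of saddle2, either way round below 0.1 rad)) and ((distance between fitted3_mid and saddle3 below 0.006 m and angle between the x axis of fitted3_mid and the x axis of saddle3, either way round below 0.1 rad) or (distance between spare1_mid and saddle3 below 0.006 m and angle between the x axis of spare1_mid and the x axis of saddle3, either way round below 0.1 rad) or (distance between spare2_mid and saddle3 below 0.006 m and angle between the x axis of spare2_mid and the x axis of saddle3, either way round below 0.1 rad) or (distance between spare3_mid and saddle3 below 0.006 m and angle between the x axis of spare3_mid and the x axis of saddle3, either way round below 0.1 rad) or (distance between spare4_mid and saddle3 below 0.006 m and angle between the x axis of spare4_mid and the x axis of saddle3, either way round below 0.1 rad) or (distance between spare5_mid and saddle3 below 0.006 m and angle between the x axis of spare5_mid and the x axis of saddle3, either way round below 0.1 rad)) and ((distance between fitted4_mid and saddle4 below 0.006 m and angle between the x axis of fitted4_mid and the x axis of saddle4, either way round below 0.1 rad) or (distance between spare1_mid and saddle4 below 0.006 m and angle between the x axis of spare1_mid and the x axis of saddle4, either way round below 0.1 rad) or (distance between spare2_mid and saddle4 below 0.006 m and angle between the x axis of spare2_mid and the x axis of saddle4, either way round below 0.1 rad) or (distance between spare3_mid and saddle4 below 0.006 m and angle between the x axis of spare3_mid and the x axis of saddle4, either way round below 0.1 rad) or (distance between spare4_mid and saddle4 below 0.006 m and angle between the x axis of spare4_mid and the x axis of saddle4, either way round below 0.1 rad) or (distance between spare5_mid and saddle4 below 0.006 m and angle between the x axis of spare5_mid and the x axis of saddle4, either way round below 0.1 rad)) and ((distance between fitted5_mid and saddle5 below 0.006 m and angle between the x axis of fitted5_mid and the x axis of saddle5, either way round below 0.1 rad) or (distance between spare1_mid and saddle5 below 0.006 m and angle between the x axis of spare1_mid and the x axis of saddle5, either way round below 0.1 rad) or (distance between spare2_mid and saddle5 below 0.006 m and angle between the x axis of spare2_mid and the x axis of saddle5, either way round below 0.1 rad) or (distance between spare3_mid and saddle5 below 0.006 m and angle between the x axis of spare3_mid and the x axis of saddle5, either way round below 0.1 rad) or (distance between spare4_mid and saddle5 below 0.006 m and angle between the x axis of spare4_mid and the x axis of saddle5, either way round below 0.1 rad) or (distance between spare5_mid and saddle5 below 0.006 m and angle between the x axis of spare5_mid and the x axis of saddle5, either way round below 0.1 rad)) and (distance between spare1_mid and saddle1 below 0.006 m or distance between spare1_mid and saddle2 below 0.006 m or distance between spare1_mid and saddle3 below 0.006 m or distance between spare1_mid and saddle4 below 0.006 m or distance between spare1_mid and saddle5 below 0.006 m or (x of spare1_mid in the frame of tray_floor between -0.012 and 0.012 m and y of spare1_mid in the frame of tray_floor between -0.1 and 0.1 m and z of spare1_mid in the frame of tray_floor below 0.03 m)) and (distance between spare2_mid and saddle1 below 0.006 m or distance between spare2_mid and saddle2 below 0.006 m or distance between spare2_mid and saddle3 below 0.006 m or distance between spare2_mid and saddle4 below 0.006 m or distance between spare2_mid and saddle5 below 0.006 m or (x of spare2_mid in the frame of tray_floor between -0.012 and 0.012 m and y of spare2_mid in the frame of tray_floor between -0.1 and 0.1 m and z of spare2_mid in the frame of tray_floor below 0.03 m)) and (distance between spare3_mid and saddle1 below 0.006 m or distance between spare3_mid and saddle2 below 0.006 m or distance between spare3_mid and saddle3 below 0.006 m or distance between spare3_mid and saddle4 below 0.006 m or distance between spare3_mid and saddle5 below 0.006 m or (x of spare3_mid in the frame of tray_floor between -0.012 and 0.012 m and y of spare3_mid in the frame of tray_floor between -0.1 and 0.1 m and z of spare3_mid in the frame of tray_floor below 0.03 m)) and (distance between spare4_mid and saddle1 below 0.006 m or distance between spare4_mid and saddle2 below 0.006 m or distance between spare4_mid and saddle3 below 0.006 m or distance between spare4_mid and saddle4 below 0.006 m or distance between spare4_mid and saddle5 below 0.006 m or (x of spare4_mid in the frame of tray_floor between -0.012 and 0.012 m and y of spare4_mid in the frame of tray_floor between -0.1 and 0.1 m and z of spare4_mid in the frame of tray_floor below 0.03 m)) and (distance between spare5_mid and saddle1 below 0.006 m or distance between spare5_mid and saddle2 below 0.006 m or distance between spare5_mid and saddle3 below 0.006 m or distance between spare5_mid and saddle4 below 0.006 m or distance between spare5_mid and saddle5 below 0.006 m or (x of spare5_mid in the frame of tray_floor between -0.012 and 0.012 m and y of spare5_mid in the frame of tray_floor between -0.1 and 0.1 m and z of spare5_mid in the frame of tray_floor below 0.03 m)) and angle between each of fitted1_mid, fitted2_mid, fitted3_mid, fitted4_mid, fitted5_mid, spare1_mid, spare2_mid, spare3_mid, spare4_mid, spare5_mid's own z axis and vertical below 0.08 rad and linear speed of each of spare1, spare2, spare3, spare4, spare5 below 0.02 m/s); the robot touches nothing.
It fails at once if a cap that was already fitted is moved by more than 12 mm (distance of any of fitted1_mid, fitted2_mid, fitted3_mid, fitted4_mid, fitted5_mid from where it was at the start of the episode above 0.012 m).
It fails at once if something that is not part of the job is moved by more than 30 mm (distance of any of cam_gear, pinion, spray_can1, spray_can2, hammer, spanner from where it was at the start of the episode above 0.03 m).
It fails at once if a spare cap is dropped into the housing: falls unheld between the rails at more than 0.38 m/s while still 5 mm or more above its seat ((linear speed of spare1 above 0.38 m/s and contact force between the fingers and spare1 below 0.1 N and x of spare1_mid in the frame of saddle3 between -0.03 and 0.03 m and y of spare1_mid in the frame of saddle3 between -0.19 and 0.19 m and z of spare1_mid in the frame of saddle3 between 0.005 and 0.068 m) or (linear speed of spare2 above 0.38 m/s and contact force between the fingers and spare2 below 0.1 N and x of spare2_mid in the frame of saddle3 between -0.03 and 0.03 m and y of spare2_mid in the frame of saddle3 between -0.19 and 0.19 m and z of spare2_mid in the frame of saddle3 between 0.005 and 0.068 m) or (linear speed of spare3 above 0.38 m/s and contact force between the fingers and spare3 below 0.1 N and x of spare3_mid in the frame of saddle3 between -0.03 and 0.03 m and y of spare3_mid in the frame of saddle3 between -0.19 and 0.19 m and z of spare3_mid in the frame of saddle3 between 0.005 and 0.068 m) or (linear speed of spare4 above 0.38 m/s and contact force between the fingers and spare4 below 0.1 N and x of spare4_mid in the frame of saddle3 between -0.03 and 0.03 m and y of spare4_mid in the frame of saddle3 between -0.19 and 0.19 m and z of spare4_mid in the frame of saddle3 between 0.005 and 0.068 m) or (linear speed of spare5 above 0.38 m/s and contact force between the fingers and spare5 below 0.1 N and x of spare5_mid in the frame of saddle3 between -0.03 and 0.03 m and y of spare5_mid in the frame of saddle3 between -0.19 and 0.19 m and z of spare5_mid in the frame of saddle3 between 0.005 and 0.068 m)).
Of fitted1, fitted2, fitted3, fitted4, fitted5 only 1 to 2 are there at a start; the rules pass over those that are not, and their reading is None.
Of spare1, spare2, spare3, spare4, spare5 only 4 to 5 are there at a start; the rules pass over those that are not, and their reading is None.
At some moment in a run one of spare1, spare2, spare3, spare4, spare5 may be knocked a few centimetres aside while the robot is not near it.
It also fails if it takes over 210 s, if anything falls off the work surface, if the arm or the gripper's body presses on something with over 40 N, if the wrist force passes 120 N, or if a joint passes its speed limit or range.

## Working session

There is one attempt and no reset: what is moved stays moved. The work goes in short steps, Python scripts to look and compute and a tool call to move; the robot and the scene stay as the last step left them, time stands still between calls to the robot, and variables do not carry over. Pictures are saved under pics/ and viewed, about 12 in all and at most 16, crops included, and the job is handed in when it is done.

Besides the shell and the picture viewer there is one more tool, called after "Emit:" as a command line: name --pt "numbers of a row" for each row, then --argument value for the rest. jog_arm: Moves the arm, as the interface text tells. Its arguments: {"type":"object","properties":{"rows":{"type":"array"}},"required":["rows"]}

```bash
mkdir -p pics; ls
cat > h.py <<'E'
import numpy as np, cv2
from bench import r
def world(s,p): return s["R"].T@(np.asarray(p)-s["t"])
def proj(s,X):
    c=s["R"]@np.asarray(X,float)+s["t"]; a=c[:2]/c[2]; a=a*(1+s["k1"]*(a@a)); 
    return (s["mtx"]@np.r_[a,1])[:2]
def ray(s,uv,z):
    a=(np.linalg.inv(s["mtx"])@np.r_[uv,1])[:2]; b=a.copy()
    for _ in range(20): b=a/(1+s["k1"]*(b@b))
    d=s["R"].T@np.r_[b,1]; o=-s["R"].T@s["t"]
    return o+d*(z-o[2])/d[2]
def save(s,n,box=None,f=1):
    im=s["image"][:,:,::-1].copy()
    if box: u0,v0,u1,v1=box; im=im[v0:v1,u0:u1]
    if f!=1: im=cv2.resize(im,None,fx=f,fy=f,interpolation=cv2.INTER_CUBIC)
    cv2.imwrite("pics/"+n+".png",im)
E
cat > a.py <<'E'
from h import *
np.set_printoptions(precision=1,suppress=True)
o=r.observe(); print(o["clock"],o["tool_pos"],o["orientation"],o["opening"],r.tips_ahead)
for n in("top","side"):
    s=r.snapshot(n); save(s,n+"0",None,1.5)
    print(n,"cam at",-s["R"].T@s["t"], s["R"][2])
    for q in ["housing","tray","tray_floor","saddle1","saddle3","saddle5","fitted1_mid","fitted2_mid","fitted3_mid","fitted4_mid","fitted5_mid","spare1_mid","spare2_mid","spare3_mid","spare4_mid","spare5_mid"]:
        for d in r.tip_of(q,s)[:6]:
            w=world(s,d["xyz"]); print(q,round(d["conf"],2),w,proj(s,w))
E
python3 a.py
```

```text
pics
0.0 [ 241.6 -683.3  403.9] [[-0.   0.3 -0.9]
 [ 0.  -0.9 -0.3]
 [-1.  -0.   0. ]] 93.08785153199207 186.1
top cam at [ 499.   -46.6 1266.3] [ 0.1 -0.  -1. ]
housing 0.91 [625.2  96.6   4.4] [197.7 172.1]
tray 0.92 [ 399.5 -232.3    3.5] [316.9 254.3]
tray 0.28 [626.6 102.2  53.1] [193.5 169.8]
tray_floor 0.85 [ 407.6 -240.7    7.4] [320.2 251.4]
saddle1 0.81 [618.2 266.7  55.2] [131.4 172.7]
saddle1 0.74 [628.4  17.   53.6] [225.4 169.1]
saddle1 0.72 [626.2 100.4  55.9] [194.1 169.8]
saddle1 0.61 [630.2 -65.   49.7] [256.1 168.6]
saddle1 0.61 [618.  181.5  58.1] [163.4 172.7]
saddle3 0.81 [618.2 266.7  55.2] [131.4 172.7]
saddle3 0.74 [628.4  17.   53.6] [225.4 169.1]
saddle3 0.72 [626.2 100.4  55.9] [194.1 169.8]
saddle3 0.61 [630.2 -65.   49.7] [256.1 168.6]
saddle3 0.61 [618.  181.5  58.1] [163.4 172.7]
saddle5 0.81 [618.2 266.7  55.2] [131.4 172.7]
saddle5 0.74 [628.4  17.   53.6] [225.4 169.1]
saddle5 0.72 [626.2 100.4  55.9] [194.1 169.8]
saddle5 0.61 [630.2 -65.   49.7] [256.1 168.6]
saddle5 0.61 [618.  181.5  58.1] [163.4 172.7]
fitted2_mid 0.82 [628.5  19.5  52.5] [224.
[... 1604 characters left out ...]
7.   53.5] [235.3 190.9]
fitted2_mid 0.8 [630.7  15.4  52. ] [235.4 190.6]
fitted2_mid 0.42 [624.9 101.1  48.6] [208.9 213.3]
fitted3_mid 0.64 [ 408.  -238.8   27.9] [374.8 191.2]
fitted3_mid 0.58 [627.4 101.8  53.3] [207.7 211.6]
fitted4_mid 0.59 [ 400.3 -201.6   27.4] [368.5 201.4]
spare1_mid 0.61 [ 406.1 -317.1   26.9] [393.1 175.4]
spare2_mid 0.81 [ 408.1 -276.6   29.2] [383.7 182.7]
spare2_mid 0.5 [622.6 183.1  49.6] [180.2 234.9]
spare3_mid 0.61 [ 405.1 -235.9   25.9] [375.  193.1]
spare4_mid 0.51 [ 403.3 -202.5   30.1] [367.9 199.8]
spare5_mid 0.9 [ 562.6 -199.6   18.1] [315.8 169.1]
spare5_mid 0.76 [375.5 -63.4  22. ] [340.4 243.4]
spare5_mid 0.65 [ 404.1 -159.6   30.2] [356.9 209.6]
```

View pics/top0.png

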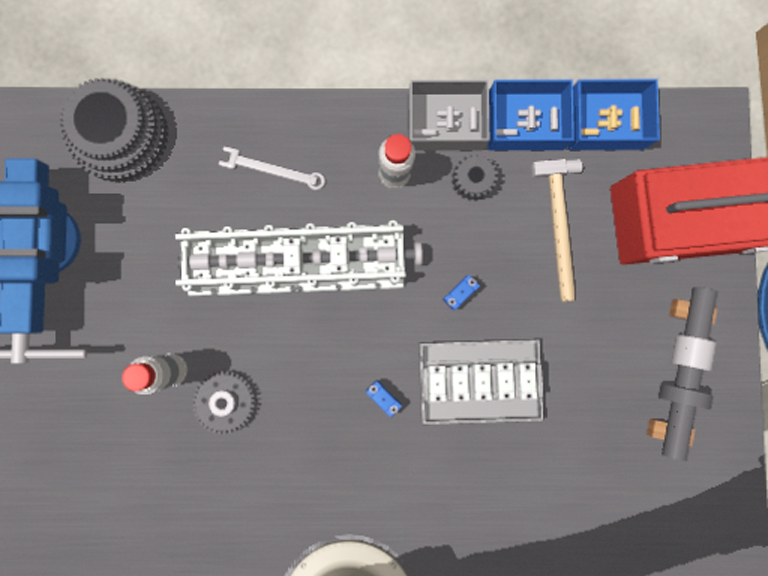

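View pics/side0.png

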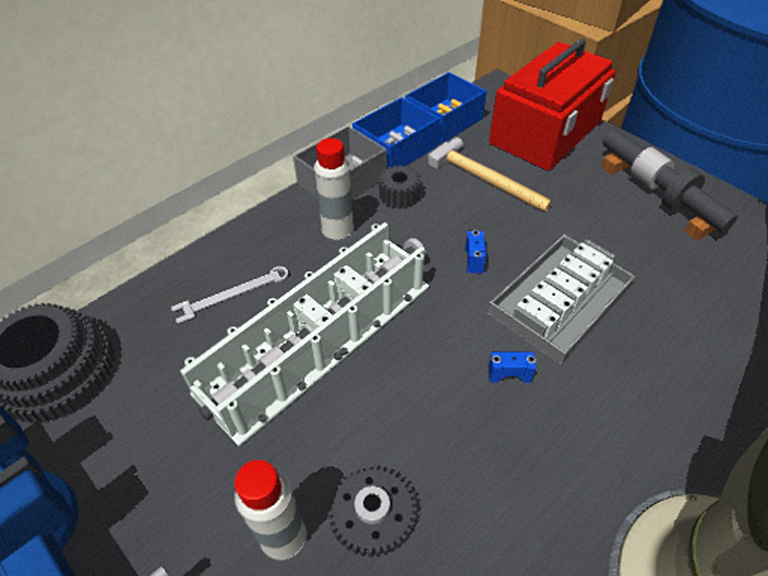

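Fitted caps are at (225,169) and (193,171) in camera pixels, on saddles 2 and 3. Saddles 1 (256,169), 4 (163,173) and 5 (131,173) are bare. There are five spares in the tray at (351,253), (337,254), (320,255), (307,253) and (289,256). What could be mistaken for a spare: the blue caps at (306,197) and (256,265), and the fitted caps. I choose the light caps in tray slots 1, 2 and 3. Next I refine the poses with silhouette fits.

```bash
cat >> h.py <<'E'
from scipy.optimize import minimize
import itertools
def box(x0,x1,y0,y1,z0,z1): return np.array(list(itertools.product((x0,x1),(y0,y1),(z0,z1))),float)
MODEL={"housing":[box(-59,59,-198,198,0,10),box(-44.5,-35.5,-198,198,0,86),box(35.5,44.5,-198,198,0,86),box(-35,35,-198,198,0,50),box(-11,11,-230,-198,19,41)],
 "tray":[box(-71,71,-107,107,0,30),box(-28,28,-100,100,6,50)],
 "cap":[box(-31,31,-14,14,-22,22)]}
def place(P,x,y,yaw,z=0):
    c,s=np.cos(yaw),np.sin(yaw); return P@np.array([[c,s,0],[-s,c,0],[0,0,1]])+[x,y,z]
def sil(s,boxes,x,y,yaw,z=0,S=4):
    m=np.zeros((384*S,512*S),np.uint8)
    for b in boxes:
        p=np.array([proj(s,X) for X in place(b,x,y,yaw,z)])
        h=cv2.convexHull(np.round((p+.5)*S-.5).astype(np.int32)); cv2.fillConvexPoly(m,h,1)
    return m
def fit(shots,masks,boxes,p0,z=0,S=4):
    M=[cv2.resize(m.astype(np.uint8),None,fx=S,fy=S,interpolation=cv2.INTER_NEAREST) for m in masks]
    def f(p):
        L=0
        for s,m in zip(shots,M):
            a=sil(s,boxes,p[0],p[1],p[2]/500,z,S); L+=1-(a&m).sum()/max(1,(a|m).sum())
        return L/len(M)
    q=np.array([p0[0],p0[1],p0[2]*500])
    o=minimize(f,q,method="Nelder-Mead",options=dict(initial_simplex=[q,q+[6,0,0],q+[0,6,0],q+[0,0,12]],xatol=.1,fatol=1e-5,maxiter=120))
    return [*o.x[:2],o.x[2]/500],o.fun
E
cat > b.py <<'E'
from h import *
np.set_printoptions(precision=3,suppress=True)
S=[r.snapshot("top"),r.snapshot("side")]
for q,p0 in (("housing",(625,101,.03)),("tray",(403,-238,.02))):
    M=[max(r.cut_out(q,s),key=lambda d:d["conf"])["region"] for s in S]
    for k in ([0],[1],[0,1]):
        print(q,k,*fit([S[i] for i in k],[M[i] for i in k],MODEL[q],p0))
E
python3 b.py
```

```text
housing [0] [np.float64(624.6421930760514), np.float64(98.99331518521198), np.float64(0.03574537472404406)] 0.12335930898507186
housing [1] [np.float64(626.325531603559), np.float64(99.71200247013925), np.float64(0.03508838612826284)] 0.09518833448778274
housing [0, 1] [np.float64(625.1209822246669), np.float64(99.53450586348613), np.float64(0.03476352880534401)] 0.1111689974390167
tray [0] [np.float64(402.3861400462963), np.float64(-239.19738618827165), np.float64(0.02701138117283951)] 0.3262127155233231
tray [1] [np.float64(402.68035729595334), np.float64(-236.35335755315498), np.float64(0.03340464248971193)] 0.3018779281454318
tray [0, 1] [np.float64(402.50228265183216), np.float64(-238.2231281081085), np.float64(0.030394913620071136)] 0.31614842727446535
```

Run:
```python
from h import *
s=r.snapshot("side"); save(s,"tray1",(310,140,440,250),5)
o=r.observe(); print(np.arctan2(*o["orientation"][:2,1][::-1]),o["tool_pos"],o["joint_pos"])
```

```text
-1.2309828338996567 [ 241.63664787 -683.54588     404.69437192] [66.1372998  34.33914022 -0.14375306 91.63899344  0.10210572 54.02546049
 -4.57150457]
```

View pics/tray1.png

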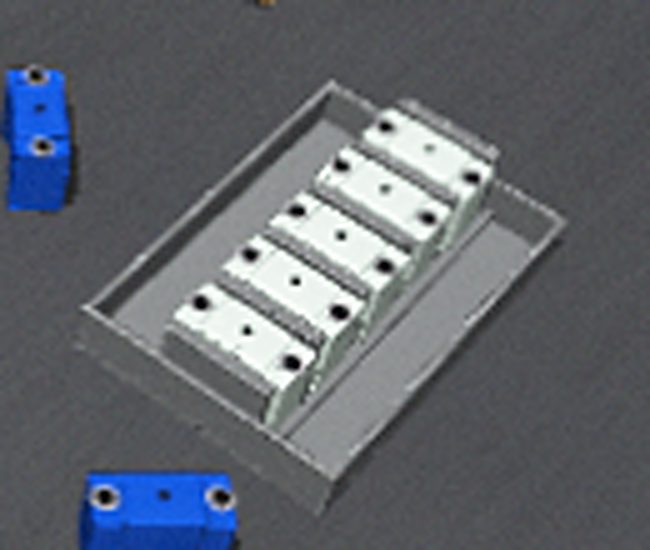

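The crop shows five light-coloured caps standing in the tray slots, from slot 1 at about (430,148) to slot 5 at (247,330). The blue ones are outside the tray. I start with slot 1.

Emit:
jog_arm --pt "20 46 -15 0 0 0.12 0" --pt "40 91 -30 0 0 0.24 0" --pt "60 134 -45 0 0 0.36 0" --pt "80 179 -60 0 0 0.48 0" --pt "98 219 -75 0 0 0.6 0" --pt "114 255 -85 0 0 0.72 0" --pt "130 290 -95 0 0 0.84 0" --pt "140 312 -100 0 0 0.96 0"

```text
clock: 2.72
tool_pos: [372.7, -390.3, 310.0]
orientation: [[0.001, 0.965, -0.262], [-0.0, -0.262, -0.965], [-1.0, 0.001, 0.0]]
wrist_force: [1.2, -1.2, -0.1]
opening: 93.0
```

Emit:
jog_arm --pt "8 20 0 0 0 0.1 0" --pt "16 40 0 0 0 0.2 0" --pt "23.3 53.3 -10 0 0 0.3 0" --pt "23.3 53.3 -20 0 0 0.3 0" --pt "23.3 53.3 -20 0 0 0.301 0" --pt "23.3 53.3 -20 0 0 0.301 0"

```text
clock: 3.22
tool_pos: [395.2, -339.5, 289.8]
orientation: [[-0.001, 1.0, 0.026], [0.0, 0.026, -1.0], [-1.0, -0.001, -0.0]]
wrist_force: [0.4, 0.2, 0.4]
opening: 92.9
```

```bash
cat > c.py <<'E'
from h import *
import sys
o=r.observe(); R=o["orientation"]
print("t",round(o["clock"],2),"tcp",o["tool_pos"].round(2),"yaw",round(float(np.arctan2(R[1,1],R[0,1])),4),"down",R[:,0].round(4),"open",round(o["opening"],1),"F",np.round(o["wrist_force"],1),"q",np.round(o["joint_pos"]))
E
python3 c.py
python3 - <<'E'
from h import *
S=[r.snapshot("top"),r.snapshot("side")]
for s in S:
  for q in["spare1_mid","spare3_mid"]:
    for d in r.tip_of(q,s)[:5]: print(q,round(d["conf"],2),world(s,d["xyz"]).round(1))
save(S[0],"pre1",(270,200,400,310),5)
E
```

```text
t 3.22 tcp [ 395.23 -339.46  289.8 ] yaw 0.0264 down [-1.3e-03  2.0e-04 -1.0e+00] open 92.9 F [0.4 0.2 0.4] q [ 47.  31. -17. 123.  19.  28.  16.]
spare1_mid 0.81 [ 401.8 -317.1   33.4]
spare1_mid 0.27 [364.6 221.7   1. ]
spare3_mid 0.6 [ 401.6 -236.7   32.5]
spare1_mid 0.71 [ 405.6 -319.2   26.9]
spare1_mid 0.53 [422.2 324.1   0.6]
spare3_mid 0.75 [ 405.8 -237.2   25.1]
```

Emit:
jog_arm --pt "9.1 21.3 -10 0 0 0.004 0" --pt "9.1 21.3 -15 0 0 0.004 0" --pt "9.1 21.3 -40 0 0 0.004 0" --pt "9.1 21.3 -65 0 0 0.004 0" --pt "9.1 21.3 -80 0 0 0.004 0" --pt "9.1 21.3 -87 0 0 0.004 0" --pt "9.1 21.3 -87 0 0 0.004 0"

```text
clock: 4.1
tool_pos: [404.7, -317.2, 202.1]
orientation: [[-0.002, 0.999, 0.034], [0.001, 0.034, -0.999], [-1.0, -0.002, -0.001]]
wrist_force: [-0.2, -0.2, 1.1]
opening: 93.0
```

```bash
python3 c.py
python3 - <<'E'
from h import *
s=r.snapshot("side"); save(s,"g1",(330,90,450,230),4.2)
E
```

```text
t 4.1 tcp [ 404.65 -317.19  202.07] yaw 0.0341 down [-0.002   0.0011 -1.    ] open 93.0 F [-0.2 -0.2  1.1] q [ 39.  39. -10. 127.  25.  16.   9.]
```

View pics/g1.png

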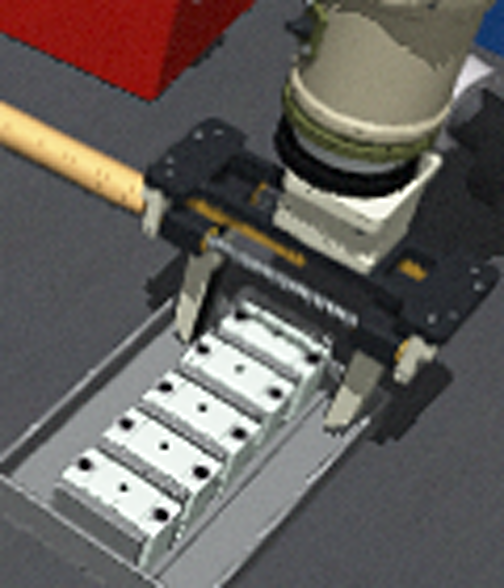

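The fingers straddle the ends of the slot 1 cap: its top is at about (280,330) in the crop, with a finger on each side in the channels. Closing now.

Emit:
jog_arm --pt "0 0 0 0 0 0 1" --pt "0 0 0 0 0 0 1" --pt "0 0 0 0 0 0 1" --pt "0 0 0 0 0 0 1" --pt "0 0 0 0 0 0 1" --pt "0 0 0 0 0 0 1"

```text
clock: 4.65
tool_pos: [404.8, -317.5, 203.8]
orientation: [[0.001, 0.999, 0.034], [-0.001, 0.034, -0.999], [-1.0, 0.001, 0.001]]
wrist_force: [-0.2, 0.3, 5.5]
opening: 61.7
```

Emit:
jog_arm --pt "0 0 8 0 0 0 1" --pt "0 0 22 0 0 0 1" --pt "0 0 42 0 0 0 1" --pt "0 0 62 0 0 0 1" --pt "0 0 75 0 0 0 1" --pt "0 0 80 0 0 0 1" --pt "0 0 80 0 0 0 1"

```text
clock: 5.23
tool_pos: [404.8, -317.5, 284.6]
orientation: [[0.002, 0.999, 0.034], [-0.001, 0.034, -0.999], [-1.0, 0.002, 0.001]]
wrist_force: [0.7, -0.5, -2.1]
opening: 62.0
```

Emit:
jog_arm --pt "3 14 5 0 0 0 1" --pt "10 42 5 0 0 0 1" --pt "19 80 5 0 0 0 1" --pt "28 120 5 0 0 0 1" --pt "38 160 5 0 0 0 1" --pt "47 200 0 0 0 0 1" --pt "56 240 -5 0 0 0 1" --pt "63 268 -15 0 0 0 1"

```text
clock: 5.9
tool_pos: [467.9, -44.8, 268.1]
orientation: [[0.0, 0.999, 0.037], [0.001, 0.037, -0.999], [-1.0, 0.0, -0.001]]
wrist_force: [0.3, 0.1, -0.5]
opening: 61.8
```

Emit:
jog_arm --pt "5 20 -10 0 0 0 1" --pt "7 29 -20 0 0 0 1" --pt "7 29 -35 0 0 0 1" --pt "7 29 -46 0 0 0 1" --pt "7 29 -55 0 0 0 1" --pt "7 29 -60 0 0 0 1" --pt "7 29 -60 0 0 0 1"

```text
clock: 6.48
tool_pos: [474.4, -19.8, 207.2]
orientation: [[-0.002, 0.999, 0.035], [-0.0, 0.035, -0.999], [-1.0, -0.002, 0.0]]
wrist_force: [-0.1, -0.1, -1.2]
opening: 61.7
```

```bash
python3 c.py
```

```text
t 6.48 tcp [474.38 -19.84 207.15] yaw 0.0347 down [-2.3e-03 -1.0e-04 -1.0e+00] open 61.7 F [-0.1 -0.1 -1.2] q [ -0.  38.  -6. 132.  20.  11. -23.]
```

Emit:
jog_arm --pt "0 0 -3 0 0 0 1" --pt "0 0 -6 0 0 0 1" --pt "0 0 -7.5 0 0 0 1" --pt "0 0 -8.5 0 0 0 1" --pt "0 0 -9 0 0 0 1" --pt "0 0 -9 0 0 0 1"

```text
clock: 6.98
tool_pos: [474.9, -20.4, 199.4]
orientation: [[0.0, 0.999, 0.034], [-0.0, 0.034, -0.999], [-1.0, 0.0, 0.0]]
wrist_force: [-1.3, -0.1, -1.4]
opening: 61.5
```

Emit:
jog_arm --pt "0 0 -1 0 0 0 1" --pt "0 0 -1.5 0 0 0 1" --pt "0 0 -2 0 0 0 1" --pt "0 0 -2 0 0 0 1"

```text
clock: 7.32
tool_pos: [474.8, -20.3, 197.7]
orientation: [[0.001, 0.999, 0.034], [-0.0, 0.034, -0.999], [-1.0, 0.001, 0.0]]
wrist_force: [-0.2, 0.4, 7.2]
opening: 61.9
```

Emit:
jog_arm --pt "0 0 0 0 0 0 0.2" --pt "0 0 0 0 0 0 0" --pt "0 0 0 0 0 0 0" --pt "0 0 0 0 0 0 0" --pt "0 0 20 0 0 0 0" --pt "0 0 45 0 0 0 0" --pt "0 0 60 0 0 0.1 0" --pt "0 0 60 0 0 0.22 0"

```text
clock: 7.98
tool_pos: [475.2, -20.3, 259.8]
orientation: [[0.004, 0.967, 0.255], [-0.001, 0.255, -0.967], [-1.0, 0.003, 0.002]]
wrist_force: [0.7, 0.3, -0.3]
opening: 92.8
```

Emit:
jog_arm --pt "0 0 0 0 0 0.12 0" --pt "0 0 0 0 0 0.24 0" --pt "0 0 0 0 0 0.36 0" --pt "0 0 0 0 0 0.48 0" --pt "0 0 0 0 0 0.6 0" --pt "0 0 0 0 0 0.72 0" --pt "0 0 0 0 0 0.84 0" --pt "0 0 0 0 0 0.96 0"

```text
clock: 8.65
tool_pos: [474.7, -20.4, 257.2]
orientation: [[-0.0, 0.344, 0.939], [-0.0, 0.939, -0.344], [-1.0, -0.0, -0.0]]
wrist_force: [-0.6, 0.4, -0.5]
opening: 92.8
```

Emit:
jog_arm --pt "0 0 0 0 0 0.12 0" --pt "0 0 0 0 0 0.24 0" --pt "0 0 0 0 0 0.36 0" --pt "0 0 0 0 0 0.38 0" --pt "0 0 0 0 0 0.38 0"

```text
clock: 9.07
tool_pos: [474.7, -20.6, 257.1]
orientation: [[-0.0, -0.021, 1.0], [0.0, 1.0, 0.021], [-1.0, 0.0, -0.0]]
wrist_force: [-0.5, -0.6, 0.3]
opening: 93.0
```

```bash
python3 c.py
cat > d.py <<'E'
from h import *
import sys
x,y,yaw,z=map(float,sys.argv[1:5])
S=[r.snapshot("top"),r.snapshot("side")]
for s in S:
    for d in r.tip_of("spare1_mid",s)[:8]: print(round(d["conf"],2),world(s,d["xyz"]).round(1))
    b=None
    for d in r.cut_out("spare1_mid",s):
        v,u=np.nonzero(d["region"])
        if len(u)==0: continue
        p=ray(s,(u.mean(),v.mean()),z+15)
        if np.hypot(p[0]-x,p[1]-y)<35: b=d; break
    if b: 
        q,f=fit([s],[b["region"]],MODEL["cap"],(x,y,yaw),z); print("fit",np.round(q,3),round(f,3))
E
python3 d.py 475 -20 0.034 22
```

```text
t 9.07 tcp [474.74 -20.57 257.11] yaw 1.5917 down [-4.e-04  4.e-04 -1.e+00] open 93.0 F [-0.5 -0.6  0.3] q [ 20.  36. -35. 129.  46.  28.  39.]
0.6 [478.1 -22.   20.6]
0.24 [ 403.7 -157.9   31.5]
fit [ 4.73436e+02 -1.95670e+01  2.60000e-02] 0.285
```

Emit:
jog_arm --pt "0 0 -10 0 0 0.013 0" --pt "0 0 -25 0 0 0.013 0" --pt "0 0 -38 0 0 0.013 0" --pt "0 0 -45 0 0 0.013 0" --pt "0 0 -47 0 0 0.013 0" --pt "0 0 -47 0 0 0.013 0" --pt "0 0 -47 0 0 0.013 0.5"

```text
clock: 9.95
tool_pos: [474.9, -20.2, 210.6]
orientation: [[0.0, -0.036, 0.999], [-0.0, 0.999, 0.036], [-1.0, -0.0, 0.0]]
wrist_force: [1.0, -1.2, -0.6]
opening: 89.4
```

Emit:
jog_arm --pt "0 0 0 0 0 0 1" --pt "0 0 0 0 0 0 1" --pt "0 0 0 0 0 0 1" --pt "0 0 0 0 0 0 1" --pt "0 0 0 0 0 0 1" --pt "0 0 0 0 0 0 1" --pt "0 0 0 0 0 0 1"

```text
clock: 10.53
tool_pos: [474.8, -20.4, 210.3]
orientation: [[0.0, -0.036, 0.999], [0.0, 0.999, 0.036], [-1.0, 0.0, 0.0]]
wrist_force: [-0.9, 0.9, -0.1]
opening: 44.3
```

```bash
python3 c.py
```

```text
t 10.53 tcp [474.81 -20.37 210.32] yaw 1.6069 down [ 1.e-04  0.e+00 -1.e+00] open 44.3 F [-0.9  0.9 -0.1] q [ 15.  39. -28. 131.  54.  21.  32.]
```

Emit:
jog_arm --pt "0 0 0 0 0 0 1" --pt "0 0 0 0 0 0 1" --pt "0 0 0 0 0 0 1" --pt "0 0 0 0 0 0 1" --pt "0 0 5 0 0 0 1" --pt "0 0 18 0 0 0 1" --pt "0 0 40 0 0 0 1" --pt "0 0 70 0 0 0 1"

```text
clock: 11.2
tool_pos: [474.2, -20.2, 280.1]
orientation: [[-0.004, -0.037, 0.999], [0.0, 0.999, 0.037], [-1.0, 0.001, -0.004]]
wrist_force: [0.7, -0.7, -1.1]
opening: 27.6
```

Emit:
jog_arm --pt "0 0 20 0 0 0 1" --pt "10 -3 40 0 0 0 1" --pt "32 -10 52 0 0 0 1" --pt "65 -20 52 0 0 0 1" --pt "95 -30 52 0 0 0 1" --pt "125 -40 52 0 0 0 1" --pt "145 -46 52 0 0 0 1" --pt "156 -48 52 0 0 0 1"

```text
clock: 11.87
tool_pos: [632.8, -70.0, 332.2]
orientation: [[0.0, -0.034, 0.999], [0.0, 0.999, 0.034], [-1.0, 0.0, 0.0]]
wrist_force: [0.2, 0.0, -0.9]
opening: 27.9
```

Emit:
jog_arm --pt "0 0 0 0 0 0 1" --pt "0 0 0 0 0 0 1"

```text
clock: 12.03
tool_pos: [630.3, -68.2, 332.0]
orientation: [[-0.001, -0.036, 0.999], [0.001, 0.999, 0.036], [-1.0, 0.001, -0.001]]
wrist_force: [-0.3, 0.1, -1.5]
opening: 27.7
```

```bash
python3 c.py
python3 - <<'E'
from h import *
s=r.snapshot("side"); save(s,"s1",(190,90,340,210),5)
E
```

```text
t 12.03 tcp [630.32 -68.22 332.03] yaw 1.607 down [-1.1e-03  7.0e-04 -1.0e+00] open 27.7 F [-0.3  0.1 -1.5] q [ 29.  39. -43. 106.  35.  49.  60.]
```

View pics/s1.png

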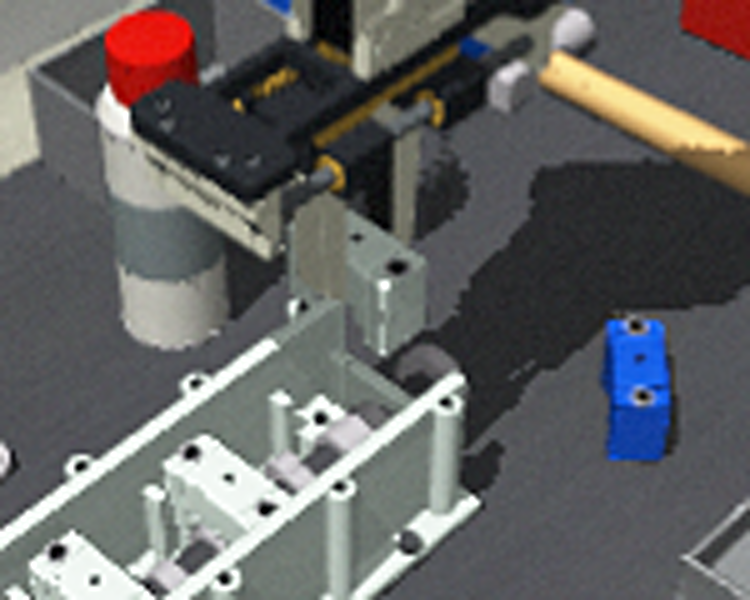

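Run:
```python
from h import *
for n in("top","side"):
    s=r.snapshot(n)
    for q in("spray_can2","spare1_mid","saddle1","fitted2_mid"):
        for d in r.tip_of(q,s)[:9]:
            w=world(s,d["xyz"])
            if w[0]>540: print(n,q,round(d["conf"],2),w.round(1))
    for d in r.cut_out("spare1_mid",s):
        v,u=np.nonzero(d["region"]); p=ray(s,(u.mean(),v.mean()),144)
        print("mask",len(u),u.mean().round(),v.mean().round(),round(d["conf"],2),p.round(1))
    for c in box(-31,31,-14,14,-22,22)[[1,3,5,7]]:
        pass
    print("expected", proj(s,(630.3,-68.2,144)))
```

```text
top spray_can2 0.82 [ 7.923e+02 -8.360e+01  6.000e-01]
top saddle1 0.97 [618.8 265.7  54.1]
top saddle1 0.91 [618.4 185.7  56.8]
top saddle1 0.84 [626.8 -68.9  51. ]
top saddle1 0.74 [627.5  17.9  53.9]
top saddle1 0.61 [624.4 100.6  55.1]
top fitted2_mid 0.44 [625.1  23.   56.1]
expected [257.98765632 164.51702202]
side spray_can2 0.7 [789.8 -87.2  -1.3]
side spare1_mid 0.58 [633.1 -67.5 141.3]
side saddle1 0.86 [627.3 -68.8  52.8]
side saddle1 0.86 [622.9 268.5  56. ]
side saddle1 0.81 [626.8 100.6  50.4]
side saddle1 0.73 [620.9 182.1  52.9]
side saddle1 0.68 [633.2  19.5  51.6]
side fitted2_mid 0.86 [627.7  13.2  56.9]
mask 286 266.0 147.0 0.9 [616.4 -71.4 144. ]
mask 349 360.0 209.0 0.56 [363.3 -78.2 144. ]
mask 273 379.0 189.0 0.34 [ 366.3 -149.   144. ]
expected [261.06446145 144.59792313]
```

Emit:
jog_arm --pt "0.3 0.2 -15 0 0 0 1" --pt "0.3 0.2 -32 0 0 0 1" --pt "0.3 0.2 -46 0 0 0 1" --pt "0.3 0.2 -56 0 0 0 1" --pt "0.3 0.2 -62 0 0 0 1" --pt "0.3 0.2 -66 0 0 0 1" --pt "0.3 0.2 -69 0 0 0 1" --pt "0.3 0.2 -72 0 0 0 1"

```text
clock: 13.35
tool_pos: [631.3, -68.0, 260.3]
orientation: [[0.001, -0.036, 0.999], [0.0, 0.999, 0.036], [-1.0, 0.0, 0.001]]
wrist_force: [1.2, -0.6, -2.7]
opening: 27.8
```

Emit:
jog_arm --pt "0 0 -2 0 0 0 1" --pt "0 0 -4 0 0 0 1" --pt "0 0 -6 0 0 0 1" --pt "0 0 -8 0 0 0 1" --pt "0 0 -10 0 0 0 1" --pt "0 0 -10 0 0 0 1"

```text
clock: 13.85
tool_pos: [631.0, -68.2, 250.0]
orientation: [[-0.0, -0.036, 0.999], [-0.0, 0.999, 0.036], [-1.0, -0.0, -0.0]]
wrist_force: [0.1, -0.1, -1.6]
opening: 27.9
```

```bash
python3 c.py
```

```text
t 13.85 tcp [631.01 -68.18 249.97] yaw 1.607 down [-3.e-04 -0.e+00 -1.e+00] open 27.9 F [ 0.1 -0.1 -1.6] q [ 25.  44. -38. 109.  41.  41.  55.]
```

Emit:
jog_arm --pt "0 0 -2 0 0 0 1" --pt "0 0 -4 0 0 0 1" --pt "0 0 -6 0 0 0 1" --pt "0 0 -7.5 0 0 0 1" --pt "0 0 -8.5 0 0 0 1" --pt "0 0 -9 0 0 0 1" --pt "0 0 -9 0 0 0 1"

```text
clock: 14.43
tool_pos: [631.1, -68.1, 241.1]
orientation: [[-0.0, -0.036, 0.999], [0.0, 0.999, 0.036], [-1.0, 0.0, -0.0]]
wrist_force: [0.8, 0.4, -1.3]
opening: 27.6
```

Emit:
jog_arm --pt "0 0 -0.5 0 0 0 1" --pt "0 0 -1 0 0 0 1" --pt "0 0 -1 0 0 0 1"

```text
clock: 14.68
tool_pos: [631.2, -68.1, 240.4]
orientation: [[0.0, -0.036, 0.999], [-0.0, 0.999, 0.036], [-1.0, -0.0, 0.0]]
wrist_force: [0.1, 0.4, -1.2]
opening: 27.7
```

Emit:
jog_arm --pt "0 0 -0.5 0 0 0 1" --pt "0 0 -1 0 0 0 1" --pt "0 0 -1 0 0 0 1"

```text
clock: 14.93
tool_pos: [631.1, -68.0, 240.3]
orientation: [[0.001, -0.036, 0.999], [-0.001, 0.999, 0.036], [-1.0, -0.001, 0.001]]
wrist_force: [-1.9, -0.2, 8.7]
opening: 27.9
```

Emit:
jog_arm --pt "0 0 0.5 0 0 0 0.4" --pt "0 0 0.5 0 0 0 0" --pt "0 0 0.5 0 0 0 0" --pt "0 0 0.5 0 0 0 0" --pt "0 0 0.5 0 0 0 0" --pt "0 0 10 0 0 0 0" --pt "0 0 35 0 0 0 0" --pt "0 0 70 0 0 0 0"

```text
clock: 15.6
tool_pos: [630.4, -68.2, 308.2]
orientation: [[-0.005, -0.037, 0.999], [0.001, 0.999, 0.037], [-1.0, 0.001, -0.005]]
wrist_force: [0.7, 0.1, 0.2]
opening: 76.2
```

Emit:
jog_arm --pt "-5 -4 12 0 0 0 0" --pt "-20 -18 12 0 0 -0.12 0" --pt "-45 -40 12 0 0 -0.24 0" --pt "-72 -65 12 0 0 -0.36 0" --pt "-100 -90 12 0 0 -0.48 0" --pt "-125 -114 12 0 0 -0.6 0" --pt "-150 -138 0 0 0 -0.72 0" --pt "-175 -162 -10 0 0 -0.84 0"

```text
clock: 16.27
tool_pos: [454.7, -231.2, 300.1]
orientation: [[0.002, 0.724, 0.689], [-0.001, 0.689, -0.724], [-1.0, 0.001, 0.002]]
wrist_force: [0.5, -0.5, -0.1]
opening: 92.5
```

Emit:
jog_arm --pt "-20 -20 -5 0 0 -0.12 0" --pt "-38 -36 -10 0 0 -0.24 0" --pt "-50 -46 -15 0 0 -0.36 0" --pt "-52 -48 -20 0 0 -0.48 0" --pt "-52 -48 -20 0 0 -0.6 0" --pt "-52 -48 -20 0 0 -0.72 0" --pt "-52 -48 -20 0 0 -0.73 0" --pt "-52 -48 -20 0 0 -0.73 0"

```text
clock: 16.93
tool_pos: [404.3, -277.9, 279.7]
orientation: [[0.0, 0.999, 0.04], [-0.001, 0.04, -0.999], [-1.0, 0.0, 0.001]]
wrist_force: [-0.4, -1.1, -0.2]
opening: 92.8
```

```bash
python3 c.py
python3 - <<'E'
from h import *
S=[r.snapshot("top"),r.snapshot("side")]
for s in S:
  for q in["spare1_mid","fitted2_mid"]:
    for d in r.tip_of(q,s)[:9]: print(q,round(d["conf"],2),world(s,d["xyz"]).round(1))
a=S[0]["image"][140:310,100:400,::-1]; b=S[1]["image"][90:280,130:430,::-1]
cv2.imwrite("pics/v1.png",cv2.resize(np.vstack([a,b]),None,fx=1.6,fy=1.6,interpolation=2))
E
```

```text
t 16.93 tcp [ 404.26 -277.93  279.7 ] yaw 0.0402 down [ 4.e-04 -5.e-04 -1.e+00] open 92.8 F [-0.4 -1.1 -0.2] q [ 39.  31. -16. 128.  20.  24.   9.]
spare1_mid 0.83 [632.6 -71.5  56.4]
fitted2_mid 0.7 [627.8  19.3  54.5]
spare1_mid 0.91 [636.1 -69.9  48.4]
fitted2_mid 0.58 [624.7  16.3  55.8]
```

View pics/v1.png

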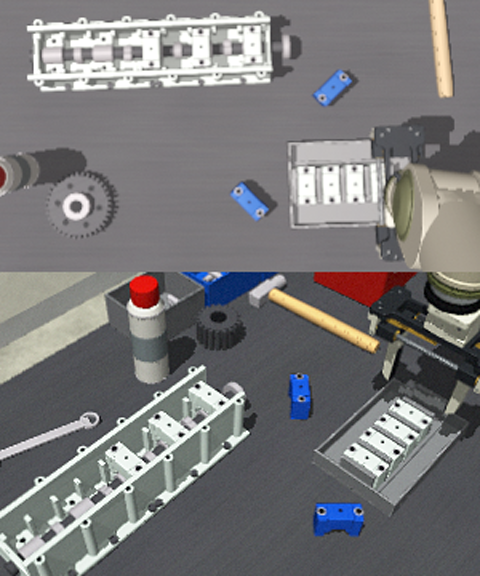

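Saddle 1 now carries a cap, level with the two fitted ones (top view ~(252,47), side ~(207,395)). The blue caps have not moved, and four spares remain in the tray. Next is slot 2.

Emit:
jog_arm --pt "0 0 -10 0 0 -0.006 0" --pt "0 0 -30 0 0 -0.006 0" --pt "0 0 -52 0 0 -0.006 0" --pt "0 0 -68 0 0 -0.006 0" --pt "0 0 -76 0 0 -0.006 0" --pt "0 0 -77 0 0 -0.006 0" --pt "0 0 -77 0 0 -0.006 0.3" --pt "0 0 -77 0 0 -0.006 1"

```text
clock: 17.9
tool_pos: [404.3, -278.2, 202.9]
orientation: [[0.0, 1.0, 0.031], [-0.0, 0.031, -1.0], [-1.0, 0.0, 0.0]]
wrist_force: [0.8, 0.1, 0.0]
opening: 83.9
```

Emit:
jog_arm --pt "0 0 0 0 0 0 1" --pt "0 0 0 0 0 0 1" --pt "0 0 0 0 0 0 1" --pt "0 0 0 0 0 0 1" --pt "0 0 0 0 0 0 1" --pt "0 0 0 0 0 0 1"

```text
clock: 18.4
tool_pos: [404.2, -278.3, 202.9]
orientation: [[0.001, 1.0, 0.031], [-0.001, 0.031, -1.0], [-1.0, 0.001, 0.001]]
wrist_force: [-0.8, 0.9, 6.4]
opening: 61.8
```

Emit:
jog_arm --pt "0 0 8 0 0 0 1" --pt "0 0 22 0 0 0 1" --pt "0 0 42 0 0 0 1" --pt "0 0 62 0 0 0 1" --pt "0 0 75 0 0 0 1" --pt "0 0 80 0 0 0 1"

```text
clock: 18.9
tool_pos: [404.0, -278.3, 284.4]
orientation: [[0.002, 1.0, 0.031], [-0.001, 0.031, -1.0], [-1.0, 0.002, 0.001]]
wrist_force: [-0.2, 0.7, -1.6]
opening: 61.7
```

```bash
python3 c.py
```

```text
t 18.9 tcp [ 404.05 -278.29  284.43] yaw 0.0306 down [ 0.0019 -0.0013 -1.    ] open 61.7 F [-0.2  0.7 -1.6] q [ 40.  30. -17. 127.  20.  25.   9.]
```

Emit:
jog_arm --pt "3 12 3 0 0 0.004 1" --pt "10 36 5 0 0 0.004 1" --pt "19 70 5 0 0 0.004 1" --pt "29 108 5 0 0 0.004 1" --pt "40 148 5 0 0 0.004 1" --pt "51 188 0 0 0 0.004 1" --pt "60 222 -5 0 0 0.004 1" --pt "67 244 -15 0 0 0.004 1"

```text
clock: 19.57
tool_pos: [471.5, -29.5, 267.2]
orientation: [[0.001, 0.999, 0.039], [0.001, 0.039, -0.999], [-1.0, 0.001, -0.001]]
wrist_force: [0.9, -0.2, -1.3]
opening: 61.8
```

Emit:
jog_arm --pt "3 10 -10 0 0 0 1" --pt "4 14 -25 0 0 0 1" --pt "4 14 -40 0 0 0 1" --pt "4 14 -52 0 0 0 1" --pt "4 14 -60 0 0 0 1" --pt "4 14 -65 0 0 0 1" --pt "4 14 -67 0 0 0 1" --pt "4 14 -67 0 0 0 1"

```text
clock: 20.23
tool_pos: [475.0, -19.9, 200.0]
orientation: [[-0.001, 0.999, 0.035], [-0.0, 0.035, -0.999], [-1.0, -0.001, 0.0]]
wrist_force: [-0.5, -0.7, -0.8]
opening: 61.9
```

```bash
python3 c.py
```

```text
t 20.23 tcp [474.99 -19.94 199.99] yaw 0.0352 down [-7.e-04 -1.e-04 -1.e+00] open 61.9 F [-0.5 -0.7 -0.8] q [ -0.  38.  -6. 132.  21.  10. -23.]
```

Emit:
jog_arm --pt "0 0 -1 0 0 0 1" --pt "0 0 -1.7 0 0 0 1" --pt "0 0 -2.2 0 0 0 1" --pt "0 0 -2.7 0 0 0 1" --pt "0 0 -2.7 0 0 0 1"

```text
clock: 20.65
tool_pos: [475.1, -20.2, 197.8]
orientation: [[0.0, 0.999, 0.035], [0.0, 0.035, -0.999], [-1.0, 0.0, 0.0]]
wrist_force: [0.3, 0.4, -2.0]
opening: 61.9
```

Emit:
jog_arm --pt "0 0 -0.5 0 0 0 1" --pt "0 0 -0.8 0 0 0 1" --pt "0 0 -0.8 0 0 0 1"

```text
clock: 20.9
tool_pos: [475.1, -20.2, 196.9]
orientation: [[0.0, 0.999, 0.035], [-0.0, 0.035, -0.999], [-1.0, 0.0, 0.0]]
wrist_force: [-0.4, -0.7, 1.6]
opening: 61.9
```

Emit:
jog_arm --pt "0 0 0 0 0 0 0.2" --pt "0 0 0 0 0 0 0" --pt "0 0 0 0 0 0 0" --pt "0 0 0 0 0 0 0" --pt "0 0 20 0 0 0 0" --pt "0 0 45 0 0 0 0" --pt "0 0 60 0 0 0.1 0" --pt "0 0 60 0 0 0.22 0"

```text
clock: 21.57
tool_pos: [475.6, -20.1, 259.4]
orientation: [[0.004, 0.967, 0.256], [-0.001, 0.256, -0.967], [-1.0, 0.004, 0.002]]
wrist_force: [0.3, 0.2, 0.0]
opening: 93.1
```

Emit:
jog_arm --pt "0 0 0 0 0 0.12 0" --pt "0 0 0 0 0 0.24 0" --pt "0 0 0 0 0 0.36 0" --pt "0 0 0 0 0 0.48 0" --pt "0 0 0 0 0 0.6 0" --pt "0 0 0 0 0 0.72 0" --pt "0 0 0 0 0 0.84 0" --pt "0 0 0 0 0 0.96 0"

```text
clock: 22.23
tool_pos: [475.0, -20.2, 256.8]
orientation: [[0.0, 0.343, 0.939], [-0.0, 0.939, -0.343], [-1.0, -0.0, 0.0]]
wrist_force: [-0.6, 0.6, 0.5]
opening: 93.2
```

Emit:
jog_arm --pt "0 0 0 0 0 0.12 0" --pt "0 0 0 0 0 0.24 0" --pt "0 0 0 0 0 0.36 0" --pt "0 0 0 0 0 0.39 0" --pt "0 0 0 0 0 0.39 0"

```text
clock: 22.65
tool_pos: [475.0, -20.4, 256.6]
orientation: [[-0.0, -0.033, 0.999], [0.0, 0.999, 0.033], [-1.0, 0.0, -0.0]]
wrist_force: [-0.1, 0.3, 0.0]
opening: 92.9
```

```bash
python3 c.py;python3 d.py 475 -20 0.034 22
```

```text
t 22.65 tcp [475.04 -20.38 256.64] yaw 1.6036 down [-3.e-04  4.e-04 -1.e+00] open 92.9 F [-0.1  0.3  0. ] q [ 20.  36. -36. 129.  46.  28.  40.]
0.7 [625.7 102.7  52.2]
0.62 [631.3 -68.9  56.9]
0.38 [629.2  19.1  53.9]
0.64 [632.5 -70.6  49.2]
```

The networks see no cap at the staging spot, so I look.

Run:
```python
from h import *
s=r.snapshot("side"); save(s,"st2",(200,110,400,270),3.5)
print(proj(s,(475,-20,22)))
for q in("spare2_mid","spare3_mid"):
  for d in r.tip_of(q,s)[:9]: print(q,round(d["conf"],2),world(s,d["xyz"]).round(1))
```

```text
[293.85880958 228.34051836]
spare2_mid 0.76 [477.9 -20.1  21.6]
spare3_mid 0.66 [ 404.7 -239.6   27.5]
```

View pics/st2.png

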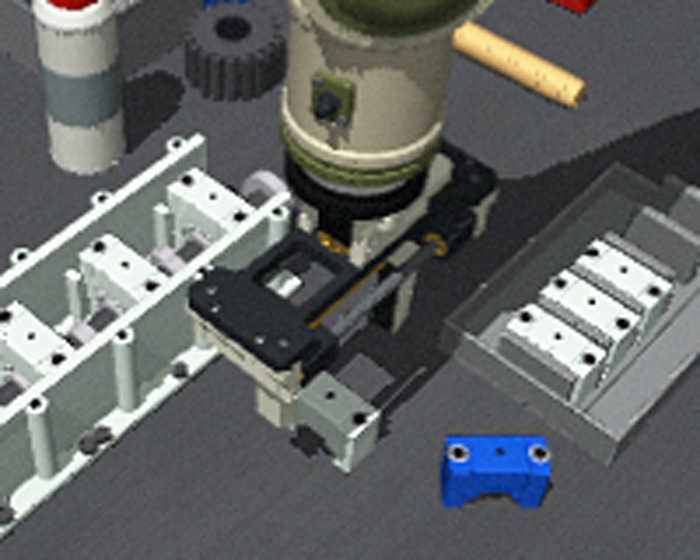

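The cap stands upright at the staging spot (crop (345,410)), between the fingers and just where I set it. Spare 2 reads (478,-20,22). Regrasping.

Emit:
jog_arm --pt "0 0 -10 0 0 0.002 0" --pt "0 0 -25 0 0 0.002 0" --pt "0 0 -38 0 0 0.002 0" --pt "0 0 -45 0 0 0.002 0" --pt "0 0 -46 0 0 0.002 0.3" --pt "0 0 -46 0 0 0.002 1" --pt "0 0 -46 0 0 0.002 1" --pt "0 0 -46 0 0 0.002 1"

```text
clock: 23.77
tool_pos: [475.3, -20.1, 211.3]
orientation: [[0.001, -0.036, 0.999], [0.0, 0.999, 0.036], [-1.0, -0.0, 0.001]]
wrist_force: [-0.6, -0.2, 0.5]
opening: 71.1
```

Emit:
jog_arm --pt "0 0 0 0 0 0 1" --pt "0 0 0 0 0 0 1" --pt "0 0 0 0 0 0 1" --pt "0 0 0 0 0 0 1" --pt "0 0 0 0 0 0 1" --pt "0 0 0 0 0 0 1" --pt "0 0 0 0 0 0 1" --pt "0 0 0 0 0 0 1"

```text
clock: 24.43
tool_pos: [475.1, -20.1, 210.8]
orientation: [[0.0, -0.036, 0.999], [0.0, 0.999, 0.036], [-1.0, 0.0, 0.0]]
wrist_force: [-1.1, 0.9, 2.0]
opening: 28.1
```

Emit:
jog_arm --pt "0 0 0 0 0 0 1" --pt "0 0 0 0 0 0 1" --pt "0 0 0 0 0 0 1"

```text
clock: 24.68
tool_pos: [475.1, -20.1, 210.8]
orientation: [[0.0, -0.036, 0.999], [0.0, 0.999, 0.036], [-1.0, 0.0, 0.0]]
wrist_force: [1.3, 0.3, 0.3]
opening: 27.8
```

Emit:
jog_arm --pt "0 0 5 0 0 0 1" --pt "0 0 18 0 0 0 1" --pt "0 0 40 0 0 0 1" --pt "0 0 70 0 0 0 1" --pt "0 0 100 0 0 0 1" --pt "0 0 118 0 0 0 1" --pt "0 0 122 0 0 0 1" --pt "0 0 122 0 0 0 1"

```text
clock: 25.35
tool_pos: [475.1, -20.5, 333.7]
orientation: [[0.002, -0.035, 0.999], [-0.001, 0.999, 0.035], [-1.0, -0.001, 0.002]]
wrist_force: [0.3, -0.9, -3.1]
opening: 28.0
```

```bash
python3 c.py
```

```text
t 25.35 tcp [475.09 -20.52 333.67] yaw 1.606 down [ 2.e-03 -5.e-04 -1.e+00] open 28.0 F [ 0.3 -0.9 -3.1] q [ 28.  30. -45. 126.  35.  38.  50.]
```

Emit:
jog_arm --pt "5 10 0 0 0 0 1" --pt "18 36 0 0 0 0 1" --pt "35 70 0 0 0 0 1" --pt "53 106 0 0 0 0 1" --pt "71 142 0 0 0 0 1" --pt "89 178 0 0 0 0 1" --pt "107 214 0 0 0 0 1" --pt "124 248 0 0 0 0 1"

```text
clock: 26.02
tool_pos: [599.3, 231.3, 330.4]
orientation: [[-0.002, -0.038, 0.999], [-0.001, 0.999, 0.038], [-1.0, -0.001, -0.002]]
wrist_force: [0.5, -0.7, -1.6]
opening: 27.8
```

Emit:
jog_arm --pt "13 26 0 0 0 0 1" --pt "19 37 0 0 0 0 1" --pt "20.2 40.3 0 0 0 0 1" --pt "20.2 40.3 0 0 0 0 1" --pt "20.2 40.3 0 0 0 0 1"

```text
clock: 26.43
tool_pos: [618.7, 267.1, 331.5]
orientation: [[-0.002, -0.036, 0.999], [-0.002, 0.999, 0.036], [-1.0, -0.002, -0.002]]
wrist_force: [0.4, -1.3, -1.5]
opening: 28.0
```

```bash
python3 c.py
```

```text
t 26.43 tcp [618.74 267.13 331.47] yaw 1.6068 down [-0.0018 -0.0022 -1.    ] open 28.0 F [ 0.4 -1.3 -1.5] q [ -3.  41. -42. 101.  34.  52.  33.]
```

Emit:
jog_arm --pt "0.3 0.4 -15 0 0 0 1" --pt "0.3 0.4 -32 0 0 0 1" --pt "0.3 0.4 -46 0 0 0 1" --pt "0.3 0.4 -56 0 0 0 1" --pt "0.3 0.4 -62 0 0 0 1" --pt "0.3 0.4 -66 0 0 0 1" --pt "0.3 0.4 -69 0 0 0 1" --pt "0.3 0.4 -71 0 0 0 1"

```text
clock: 27.1
tool_pos: [619.7, 268.6, 261.8]
orientation: [[0.0, -0.036, 0.999], [0.0, 0.999, 0.036], [-1.0, 0.0, 0.0]]
wrist_force: [-0.5, 0.5, -1.2]
opening: 27.8
```

Emit:
jog_arm --pt "0 0 -2 0 0 0 1" --pt "0 0 -4 0 0 0 1" --pt "0 0 -6 0 0 0 1" --pt "0 0 -8 0 0 0 1" --pt "0 0 -10 0 0 0 1" --pt "0 0 -10 0 0 0 1"

```text
clock: 27.6
tool_pos: [619.6, 268.5, 251.4]
orientation: [[-0.0, -0.036, 0.999], [-0.0, 0.999, 0.036], [-1.0, -0.0, -0.0]]
wrist_force: [0.2, -0.9, -2.2]
opening: 27.5
```

```bash
python3 c.py
```

```text
t 27.6 tcp [619.56 268.47 251.44] yaw 1.607 down [-2.e-04 -2.e-04 -1.e+00] open 27.5 F [ 0.2 -0.9 -2.2] q [ -5.  46. -38. 103.  39.  44.  29.]
```

Emit:
jog_arm --pt "0 -0.5 -2 0 0 0 1" --pt "0 -0.5 -4 0 0 0 1" --pt "0 -0.5 -6 0 0 0 1" --pt "0 -0.5 -8 0 0 0 1" --pt "0 -0.5 -9 0 0 0 1" --pt "0 -0.5 -9.6 0 0 0 1" --pt "0 -0.5 -9.6 0 0 0 1"

```text
clock: 28.18
tool_pos: [619.6, 268.1, 242.0]
orientation: [[-0.0, -0.036, 0.999], [-0.0, 0.999, 0.036], [-1.0, -0.0, -0.0]]
wrist_force: [0.5, -0.8, -2.5]
opening: 27.6
```

Emit:
jog_arm --pt "0 0 -0.5 0 0 0 1" --pt "0 0 -1 0 0 0 1" --pt "0 0 -1 0 0 0 1"

```text
clock: 28.43
tool_pos: [619.6, 268.1, 241.2]
orientation: [[0.0, -0.036, 0.999], [-0.0, 0.999, 0.036], [-1.0, -0.0, 0.0]]
wrist_force: [0.1, -0.1, -1.5]
opening: 27.4
```

Emit:
jog_arm --pt "0 0 -0.5 0 0 0 1" --pt "0 0 -1 0 0 0 1" --pt "0 0 -1 0 0 0 1"

```text
clock: 28.68
tool_pos: [619.6, 268.2, 240.9]
orientation: [[0.001, -0.036, 0.999], [-0.0, 0.999, 0.036], [-1.0, -0.0, 0.001]]
wrist_force: [-1.7, -1.6, 4.4]
opening: 27.6
```

Emit:
jog_arm --pt "0 0 0.5 0 0 0 0.4" --pt "0 0 0.5 0 0 0 0" --pt "0 0 0.5 0 0 0 0" --pt "0 0 0.5 0 0 0 0" --pt "0 0 0.5 0 0 0 0" --pt "0 0 10 0 0 0 0" --pt "0 0 35 0 0 0 0" --pt "0 0 70 0 0 0 0"

```text
clock: 29.35
tool_pos: [619.0, 267.6, 309.0]
orientation: [[-0.004, -0.037, 0.999], [-0.002, 0.999, 0.037], [-1.0, -0.002, -0.004]]
wrist_force: [0.5, -0.3, -0.5]
opening: 76.6
```

Emit:
jog_arm --pt "-4 -9 12 0 0 0 0" --pt "-15 -35 15 0 0 -0.1 0" --pt "-30 -70 15 0 0 -0.2 0" --pt "-45 -106 15 0 0 -0.3 0" --pt "-60 -142 15 0 0 -0.42 0" --pt "-76 -178 15 0 0 -0.54 0" --pt "-92 -214 15 0 0 -0.66 0" --pt "-107 -250 15 0 0 -0.78 0"

```text
clock: 30.02
tool_pos: [511.3, 16.4, 325.8]
orientation: [[0.001, 0.681, 0.732], [-0.0, 0.732, -0.681], [-1.0, 0.0, 0.001]]
wrist_force: [0.5, -0.6, 0.0]
opening: 92.9
```

Emit:
jog_arm --pt "-15 -36 0 0 0 -0.12 0" --pt "-31 -72 -5 0 0 -0.24 0" --pt "-46 -108 -10 0 0 -0.36 0" --pt "-61 -144 -20 0 0 -0.48 0" --pt "-76 -180 -30 0 0 -0.6 0" --pt "-90 -212 -40 0 0 -0.7 0" --pt "-100 -234 -45 0 0 -0.76 0" --pt "-106 -248 -45 0 0 -0.79 0"

```text
clock: 30.68
tool_pos: [404.7, -232.4, 279.8]
orientation: [[-0.002, 1.0, 0.03], [-0.001, 0.03, -1.0], [-1.0, -0.002, 0.0]]
wrist_force: [-0.2, -0.1, 0.0]
opening: 92.6
```

```bash
python3 c.py
python3 - <<'E'
from h import *
S=[r.snapshot("top"),r.snapshot("side")]
for s in S:
  for q in["spare%d_mid"%i for i in range(1,6)]:
    print(q,[(round(d["conf"],2),*world(s,d["xyz"]).round(1)) for d in r.tip_of(q,s)[:3]])
E
```

```text
t 30.68 tcp [ 404.73 -232.35  279.77] yaw 0.0303 down [-1.6e-03 -5.0e-04 -1.0e+00] open 92.6 F [-0.2 -0.1  0. ] q [ 35.  30. -16. 130.  22.  22.   2.]
spare1_mid [(0.31, np.float64(616.4), np.float64(266.3), np.float64(54.9))]
spare2_mid [(0.56, np.float64(619.8), np.float64(267.4), np.float64(53.1))]
spare3_mid [(0.73, np.float64(618.7), np.float64(266.2), np.float64(53.5)), (0.5, np.float64(399.4), np.float64(-238.0), np.float64(35.4))]
spare4_mid [(0.6, np.float64(400.6), np.float64(-203.9), np.float64(32.9))]
spare5_mid [(0.81, np.float64(372.6), np.float64(-66.1), np.float64(22.9)), (0.71, np.float64(554.8), np.float64(-199.0), np.float64(19.6)), (0.66, np.float64(795.0), np.float64(141.5), np.float64(-1.3))]
spare1_mid []
spare2_mid [(0.63, np.float64(623.1), np.float64(269.1), np.float64(55.0)), (0.35, np.float64(422.5), np.float64(326.5), np.float64(-0.4))]
spare3_mid [(0.53, np.float64(405.3), np.float64(-238.4), np.float64(25.0)), (0.52, np.float64(623.9), np.float64(182.1), np.float64(52.3))]
spare4_mid [(0.68, np.float64(399.6), np.float64(-203.7), np.float64(26.9)), (0.47, np.float64(774.5), np.float64(-234.5), np.float64(1.1))]
spare5_mid [(0.67, np.float64(403.0), np.float64(-159.8), np.float64(30.5)), (0.64, np.float64(563.7), np.float64(-202.4), np.float64(19.9)), (0.62, np.float64(374.2), np.float64(-61.1), np.float64(20.6))]
```

Emit:
jog_arm --pt "-1.7 -5.9 -4 0 0 0.003 0" --pt "-1.7 -5.9 -25 0 0 0.003 0" --pt "-1.7 -5.9 -50 0 0 0.003 0" --pt "-1.7 -5.9 -68 0 0 0.003 0" --pt "-1.7 -5.9 -76 0 0 0.003 0" --pt "-1.7 -5.9 -77 0 0 0.003 0" --pt "-1.7 -5.9 -77 0 0 0.003 0.3" --pt "-1.7 -5.9 -77 0 0 0.003 1"

```text
clock: 31.95
tool_pos: [405.0, -236.0, 203.8]
orientation: [[0.0, 0.999, 0.04], [-0.0, 0.04, -0.999], [-1.0, 0.0, 0.0]]
wrist_force: [-0.3, -0.6, 0.4]
opening: 84.2
```

Emit:
jog_arm --pt "0 0 0 0 0 0 1" --pt "0 0 0 0 0 0 1" --pt "0 0 0 0 0 0 1" --pt "0 0 0 0 0 0 1" --pt "0 0 0 0 0 0 1" --pt "0 0 0 0 0 0 1"

```text
clock: 32.45
tool_pos: [404.5, -236.0, 203.8]
orientation: [[-0.0, 0.999, 0.039], [-0.001, 0.039, -0.999], [-1.0, -0.0, 0.001]]
wrist_force: [-2.2, -0.8, 8.5]
opening: 61.9
```

Emit:
jog_arm --pt "0 0 8 0 0 0 1" --pt "0 0 22 0 0 0 1" --pt "0 0 42 0 0 0 1" --pt "0 0 62 0 0 0 1" --pt "0 0 75 0 0 0 1" --pt "0 0 80 0 0 0 1"

```text
clock: 32.95
tool_pos: [405.0, -236.0, 285.5]
orientation: [[0.003, 0.999, 0.04], [-0.001, 0.04, -0.999], [-1.0, 0.003, 0.001]]
wrist_force: [0.1, -0.4, -2.6]
opening: 61.8
```

```bash
python3 c.py;  python3 - <<'E'
from h import *
s=r.snapshot("side"); save(s,"pk3",(130,90,430,290),2.5)
for i in(1,2,4): print([(round(d["conf"],2),*world(s,d["xyz"]).round(1)) for d in r.tip_of("spare%d_mid"%i,s)[:3]])
E
```

```text
t 32.95 tcp [ 405.03 -236.01  285.47] yaw 0.0397 down [ 0.0027 -0.0014 -1.    ] open 61.8 F [ 0.1 -0.4 -2.6] q [ 36.  29. -18. 130.  22.  23.   2.]
[(0.6, np.float64(630.5), np.float64(-70.7), np.float64(51.1))]
[(0.74, np.float64(622.3), np.float64(269.6), np.float64(51.8))]
[(0.78, np.float64(403.2), np.float64(-202.1), np.float64(27.0)), (0.58, np.float64(793.6), np.float64(144.9), np.float64(0.2))]
```

View pics/pk3.png

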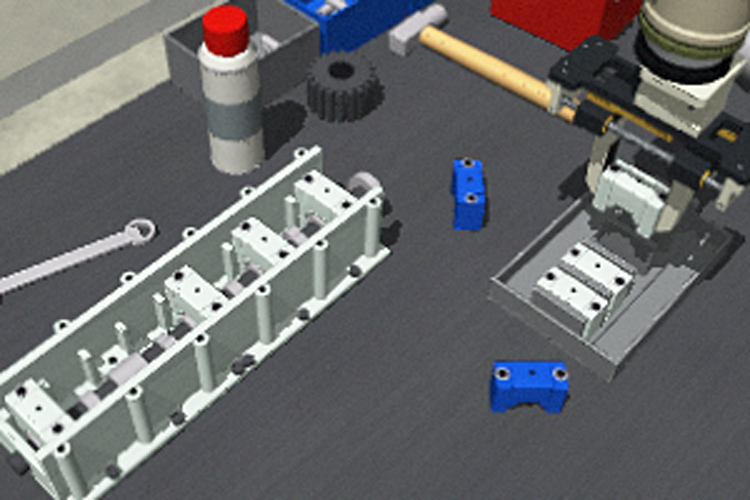

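The third cap is held clear of the tray (crop (628,195)). Four caps are in the housing and only saddle 4 is bare.

Emit:
jog_arm --pt "3 10 3 0 0 -0.005 1" --pt "11 34 5 0 0 -0.005 1" --pt "22 68 5 0 0 -0.005 1" --pt "34 104 5 0 0 -0.005 1" --pt "46 142 0 0 0 -0.005 1" --pt "57 176 -5 0 0 -0.005 1" --pt "66 204 -15 0 0 -0.005 1" --pt "70 216 -25 0 0 -0.005 1"

```text
clock: 33.82
tool_pos: [476.0, -14.5, 257.5]
orientation: [[0.001, 0.999, 0.04], [0.002, 0.04, -0.999], [-1.0, 0.001, -0.002]]
wrist_force: [0.3, -0.4, -1.3]
opening: 61.8
```

Emit:
jog_arm --pt "0 0 -15 0 0 0 1" --pt "0 0 -30 0 0 0 1" --pt "0 0 -42 0 0 0 1" --pt "0 0 -51 0 0 0 1" --pt "0 0 -57 0 0 0 1" --pt "0 0 -59 0 0 0 1" --pt "0 0 -59 0 0 0 1"

```text
clock: 34.4
tool_pos: [474.8, -19.6, 198.8]
orientation: [[-0.001, 0.999, 0.035], [-0.0, 0.035, -0.999], [-1.0, -0.001, 0.0]]
wrist_force: [0.5, 0.4, -1.2]
opening: 61.5
```

```bash
python3 c.py
```

```text
t 34.4 tcp [474.81 -19.57 198.75] yaw 0.0352 down [-1.e-03 -2.e-04 -1.e+00] open 61.5 F [ 0.5  0.4 -1.2] q [  0.  39.  -7. 132.  24.  10. -26.]
```

Emit:
jog_arm --pt "0 0 -0.7 0 0 0 1" --pt "0 0 -1.2 0 0 0 1" --pt "0 0 -1.2 0 0 0 1"

```text
clock: 34.65
tool_pos: [475.0, -20.0, 198.4]
orientation: [[0.001, 0.999, 0.034], [0.0, 0.034, -0.999], [-1.0, 0.001, -0.0]]
wrist_force: [0.6, -0.2, -1.6]
opening: 62.0
```

Emit:
jog_arm --pt "0 0 -0.4 0 0 0 1" --pt "0 0 -0.8 0 0 0 1" --pt "0 0 -0.8 0 0 0 1"

```text
clock: 34.9
tool_pos: [475.0, -19.9, 197.8]
orientation: [[0.001, 0.999, 0.035], [-0.0, 0.035, -0.999], [-1.0, 0.001, 0.0]]
wrist_force: [-0.6, 0.8, 6.7]
opening: 62.0
```

Emit:
jog_arm --pt "0 0 0 0 0 0 0.2" --pt "0 0 0 0 0 0 0" --pt "0 0 0 0 0 0 0" --pt "0 0 0 0 0 0 0" --pt "0 0 20 0 0 0 0" --pt "0 0 45 0 0 0 0" --pt "0 0 60 0 0 0.1 0" --pt "0 0 60 0 0 0.22 0"

```text
clock: 35.57
tool_pos: [475.3, -19.9, 259.7]
orientation: [[0.004, 0.967, 0.256], [-0.001, 0.256, -0.967], [-1.0, 0.003, 0.002]]
wrist_force: [-0.1, -0.0, -0.4]
opening: 93.2
```

Emit:
jog_arm --pt "0 0 0 0 0 0.12 0" --pt "0 0 0 0 0 0.24 0" --pt "0 0 0 0 0 0.36 0" --pt "0 0 0 0 0 0.48 0" --pt "0 0 0 0 0 0.6 0" --pt "0 0 0 0 0 0.72 0" --pt "0 0 0 0 0 0.84 0" --pt "0 0 0 0 0 0.96 0"

```text
clock: 36.23
tool_pos: [474.8, -19.9, 257.2]
orientation: [[-0.0, 0.343, 0.939], [-0.0, 0.939, -0.343], [-1.0, -0.0, 0.0]]
wrist_force: [0.2, 0.5, 0.1]
opening: 93.1
```

Emit:
jog_arm --pt "0 0 0 0 0 0.12 0" --pt "0 0 0 0 0 0.24 0" --pt "0 0 0 0 0 0.36 0" --pt "0 0 0 0 0 0.39 0" --pt "0 0 0 0 0 0.39 0"

```text
clock: 36.65
tool_pos: [474.9, -20.1, 257.0]
orientation: [[-0.0, -0.033, 0.999], [0.0, 0.999, 0.033], [-1.0, 0.0, -0.0]]
wrist_force: [-0.2, 0.4, 0.3]
opening: 93.4
```

```bash
python3 c.py
python3 - <<'E'
from h import *
for n in("top","side"):
  s=r.snapshot(n)
  print([(round(d["conf"],2),*world(s,d["xyz"]).round(1)) for d in r.tip_of("spare3_mid",s)[:3]])
E
```

```text
t 36.65 tcp [474.85 -20.08 257.01] yaw 1.6035 down [-4.e-04  4.e-04 -1.e+00] open 93.4 F [-0.2  0.4  0.3] q [ 22.  36. -37. 129.  47.  29.  38.]
[]
[(0.85, np.float64(480.8), np.float64(-21.0), np.float64(20.1)), (0.49, np.float64(621.5), np.float64(265.8), np.float64(53.4))]
```

Emit:
jog_arm --pt "0 0 -10 0 0 0.002 0" --pt "0 0 -25 0 0 0.002 0" --pt "0 0 -38 0 0 0.002 0" --pt "0 0 -45 0 0 0.002 0" --pt "0 0 -46 0 0 0.002 0.3" --pt "0 0 -46 0 0 0.002 1" --pt "0 0 -46 0 0 0.002 1" --pt "0 0 -46 0 0 0.002 1"

```text
clock: 37.52
tool_pos: [475.1, -19.8, 211.8]
orientation: [[0.001, -0.036, 0.999], [-0.0, 0.999, 0.036], [-1.0, -0.0, 0.001]]
wrist_force: [-0.5, -0.1, 1.3]
opening: 70.7
```

Emit:
jog_arm --pt "0 0 0 0 0 0 1" --pt "0 0 0 0 0 0 1" --pt "0 0 0 0 0 0 1" --pt "0 0 0 0 0 0 1" --pt "0 0 0 0 0 0 1" --pt "0 0 0 0 0 0 1" --pt "0 0 0 0 0 0 1" --pt "0 0 0 0 0 0 1"

```text
clock: 38.18
tool_pos: [474.9, -19.9, 211.2]
orientation: [[0.0, -0.036, 0.999], [-0.0, 0.999, 0.036], [-1.0, -0.0, 0.0]]
wrist_force: [-0.5, -1.3, 0.0]
opening: 27.4
```

Emit:
jog_arm --pt "0 0 0 0 0 0 1" --pt "0 0 0 0 0 0 1" --pt "0 0 0 0 0 0 1"

```text
clock: 38.43
tool_pos: [474.9, -19.9, 211.2]
orientation: [[0.0, -0.036, 0.999], [-0.0, 0.999, 0.036], [-1.0, -0.0, 0.0]]
wrist_force: [-0.1, -0.3, 1.1]
opening: 27.9
```

Emit:
jog_arm --pt "0 0 5 0 0 0 1" --pt "0 0 18 0 0 0 1" --pt "0 0 40 0 0 0 1" --pt "0 0 70 0 0 0 1" --pt "0 0 100 0 0 0 1" --pt "0 0 118 0 0 0 1" --pt "0 0 122 0 0 0 1" --pt "0 0 122 0 0 0 1"

```text
clock: 39.1
tool_pos: [474.9, -20.1, 334.2]
orientation: [[0.002, -0.035, 0.999], [-0.0, 0.999, 0.035], [-1.0, -0.0, 0.002]]
wrist_force: [-0.4, -0.0, -1.5]
opening: 27.4
```

```bash
python3 c.py
```

```text
t 39.1 tcp [474.94 -20.07 334.21] yaw 1.6062 down [ 2.3e-03 -3.0e-04 -1.0e+00] open 27.4 F [-0.4 -0.  -1.5] q [ 29.  30. -46. 126.  36.  38.  49.]
```

Emit:
jog_arm --pt "6 8 0 0 0 0 1" --pt "20 28 0 0 0 0 1" --pt "42 58 0 0 0 0 1" --pt "64 89 0 0 0 0 1" --pt "86 119 0 0 0 0 1" --pt "108 150 0 0 0 0 1" --pt "127 176 0 0 0 0 1" --pt "140 194 0 0 0 0 1"

```text
clock: 39.77
tool_pos: [616.0, 178.4, 331.1]
orientation: [[-0.002, -0.039, 0.999], [0.001, 0.999, 0.039], [-1.0, 0.001, -0.002]]
wrist_force: [0.8, 0.7, -1.3]
opening: 27.4
```

Emit:
jog_arm --pt "6 8 0 0 0 0 1" --pt "7.4 10 0 0 0 0 1" --pt "7.4 10 0 0 0 0 1" --pt "7.4 10 0 0 0 0 1" --pt "7.4 10 0 0 0 0 1"

```text
clock: 40.18
tool_pos: [621.8, 182.8, 332.7]
orientation: [[-0.001, -0.035, 0.999], [-0.001, 0.999, 0.035], [-1.0, -0.001, -0.001]]
wrist_force: [0.7, 0.1, -1.0]
opening: 27.9
```

```bash
python3 c.py
```

```text
t 40.18 tcp [621.82 182.76 332.75] yaw 1.6059 down [-9.0e-04 -1.5e-03 -1.0e+00] open 27.9 F [ 0.7  0.1 -1. ] q [  6.  40. -44. 104.  35.  51.  38.]
```

Emit:
jog_arm --pt "0.3 0.3 -15 0 0 0 1" --pt "0.3 0.3 -32 0 0 0 1" --pt "0.3 0.3 -46 0 0 0 1" --pt "0.3 0.3 -56 0 0 0 1" --pt "0.3 0.3 -62 0 0 0 1" --pt "0.3 0.3 -66 0 0 0 1" --pt "0.3 0.3 -69 0 0 0 1" --pt "0.3 0.3 -71 0 0 0 1"

```text
clock: 40.85
tool_pos: [622.7, 184.6, 262.1]
orientation: [[0.0, -0.036, 0.999], [0.0, 0.999, 0.036], [-1.0, 0.0, 0.0]]
wrist_force: [0.4, 0.1, -1.7]
opening: 28.0
```

Emit:
jog_arm --pt "0 0 -2 0 0 0 1" --pt "0 0 -4 0 0 0 1" --pt "0 0 -6 0 0 0 1" --pt "0 0 -8 0 0 0 1" --pt "0 0 -10 0 0 0 1" --pt "0 0 -10 0 0 0 1"

```text
clock: 41.35
tool_pos: [622.5, 184.4, 251.8]
orientation: [[-0.0, -0.036, 0.999], [-0.0, 0.999, 0.036], [-1.0, -0.0, -0.0]]
wrist_force: [0.1, -0.0, -1.8]
opening: 27.7
```

```bash
python3 c.py
```

```text
t 41.35 tcp [622.52 184.41 251.84] yaw 1.6071 down [-3.e-04 -2.e-04 -1.e+00] open 27.7 F [ 0.1 -0.  -1.8] q [  3.  45. -39. 107.  41.  43.  33.]
```

Emit:
jog_arm --pt "0 -0.4 -2 0 0 0 1" --pt "0 -0.4 -4 0 0 0 1" --pt "0 -0.4 -6 0 0 0 1" --pt "0 -0.4 -8 0 0 0 1" --pt "0 -0.4 -9 0 0 0 1" --pt "0 -0.4 -10 0 0 0 1" --pt "0 -0.4 -10 0 0 0 1"

```text
clock: 41.93
tool_pos: [622.6, 184.1, 242.0]
orientation: [[-0.0, -0.036, 0.999], [-0.0, 0.999, 0.036], [-1.0, -0.0, -0.0]]
wrist_force: [-0.1, 0.2, -1.6]
opening: 28.0
```

Emit:
jog_arm --pt "0 0 -0.5 0 0 0 1" --pt "0 0 -0.9 0 0 0 1" --pt "0 0 -0.9 0 0 0 1"

```text
clock: 42.18
tool_pos: [622.6, 184.1, 241.3]
orientation: [[0.0, -0.036, 0.999], [0.0, 0.999, 0.036], [-1.0, 0.0, 0.0]]
wrist_force: [0.1, -0.9, -2.3]
opening: 28.0
```

Emit:
jog_arm --pt "0 0 -0.5 0 0 0 1" --pt "0 0 -0.8 0 0 0 1" --pt "0 0 -0.8 0 0 0 1"

```text
clock: 42.43
tool_pos: [622.6, 184.2, 241.3]
orientation: [[0.001, -0.036, 0.999], [-0.0, 0.999, 0.036], [-1.0, -0.0, 0.001]]
wrist_force: [-1.2, -1.3, 5.7]
opening: 27.8
```

Seated. I release, rise and move clear to check.

Emit:
jog_arm --pt "0 0 0.5 0 0 0 0.4" --pt "0 0 0.5 0 0 0 0" --pt "0 0 0.5 0 0 0 0" --pt "0 0 0.5 0 0 0 0" --pt "0 0 0.5 0 0 0 0" --pt "0 0 10 0 0 0 0" --pt "0 0 35 0 0 0 0" --pt "0 0 70 0 0 0 0"

```text
clock: 43.1
tool_pos: [622.0, 183.7, 309.4]
orientation: [[-0.004, -0.037, 0.999], [-0.001, 0.999, 0.037], [-1.0, -0.001, -0.004]]
wrist_force: [0.4, 0.2, 1.4]
opening: 77.0
```

Emit:
jog_arm --pt "-4 -10 20 0 0 0 0" --pt "-15 -35 40 0 0 0 0" --pt "-30 -65 60 0 0 0 0" --pt "-45 -95 70 0 0 0 0" --pt "-60 -130 70 0 0 0 0" --pt "-75 -165 70 0 0 0 0" --pt "-90 -200 70 0 0 0 0" --pt "-100 -230 70 0 0 0 0"

```text
clock: 43.77
tool_pos: [520.9, -47.9, 381.1]
orientation: [[-0.0, -0.036, 0.999], [-0.001, 0.999, 0.036], [-1.0, -0.001, -0.0]]
wrist_force: [0.2, -1.0, 0.1]
opening: 93.0
```

Emit:
jog_arm --pt "0 -30 0 0 0 0 0" --pt "0 -65 0 0 0 0 0" --pt "0 -100 0 0 0 0 0" --pt "0 -135 0 0 0 0 0" --pt "0 -170 0 0 0 0 0" --pt "0 -205 0 0 0 0 0" --pt "0 -235 0 0 0 0 0" --pt "0 -255 0 0 0 0 0"

```text
clock: 44.43
tool_pos: [521.9, -304.5, 380.8]
orientation: [[-0.0, -0.033, 0.999], [-0.001, 0.999, 0.033], [-1.0, -0.001, -0.0]]
wrist_force: [0.3, -1.0, -0.2]
opening: 93.1
```

Emit:
jog_arm --pt "0 -30 0 0 0 0 0" --pt "0 -65 0 0 0 0 0" --pt "0 -100 0 0 0 0 0" --pt "0 -135 0 0 0 0 0" --pt "0 -170 0 0 0 0 0" --pt "0 -200 0 0 0 0 0" --pt "0 -220 0 0 0 0 0" --pt "0 -220 0 0 0 0 0"

```text
clock: 45.1
tool_pos: [520.8, -526.1, 380.1]
orientation: [[-0.001, -0.03, 1.0], [-0.001, 1.0, 0.03], [-1.0, -0.001, -0.001]]
wrist_force: [-1.3, 0.7, 0.2]
opening: 93.1
```

```bash
python3 c.py
python3 - <<'E'
from h import *
S=[r.snapshot("top"),r.snapshot("side")]
for s in S:
  for q in["spare1_mid","spare2_mid","spare3_mid","spare4_mid","spare5_mid","fitted2_mid","fitted3_mid"]:
    print(q,[(round(d["conf"],2),*map(float,world(s,d["xyz"]).round(1))) for d in r.tip_of(q,s)[:3]])
a=S[0]["image"][130:310,100:400,::-1]; b=S[1]["image"][90:310,110:410,::-1]
cv2.imwrite("pics/fin.png",cv2.resize(np.hstack([np.vstack([a,np.zeros((40,300,3),np.uint8)]),b]),None,fx=1.33,fy=1.33,interpolation=2))
save(S[1],"fin2",(120,120,290,290),3.5)
E
```

```text
t 45.1 tcp [ 520.76 -526.14  380.05] yaw 1.6009 down [-5.0e-04 -1.3e-03 -1.0e+00] open 93.1 F [-1.3  0.7  0.2] q [ 67.  44. -46.  89.  34.  62. 104.]
spare1_mid [(0.7, 627.9, -68.6, 58.7)]
spare2_mid [(0.86, 618.7, 265.6, 52.7)]
spare3_mid [(0.72, 623.4, 99.2, 52.8), (0.59, 617.6, 263.6, 56.5), (0.52, 619.6, 184.3, 55.0)]
spare4_mid [(0.59, 403.3, -200.7, 30.4), (0.17, 401.0, -234.0, 4.4)]
spare5_mid [(0.83, 394.9, -156.9, 28.8), (0.78, 374.1, -61.3, 23.1), (0.71, 557.2, -201.6, 21.8)]
fitted2_mid [(0.73, 628.2, 20.0, 54.3), (0.23, 397.4, -155.9, 29.6)]
fitted3_mid [(0.85, 621.3, 96.8, 54.0)]
spare1_mid [(0.52, 634.1, -69.8, 50.9), (0.47, 795.4, 142.9, -2.6), (0.28, 400.7, -159.5, 32.8)]
spare2_mid [(0.91, 621.5, 268.1, 52.1)]
spare3_mid [(0.81, 629.1, 183.5, 51.6), (0.5, 622.7, 102.6, -1.9)]
spare4_mid [(0.66, 623.0, 269.0, 55.2), (0.59, 402.8, -203.8, 27.7), (0.54, 628.5, -68.3, 49.2)]
spare5_mid [(0.8, 402.4, -157.4, 30.9), (0.69, 375.9, -59.3, 20.5), (0.66, 789.5, -87.0, -4.6)]
fitted2_mid [(0.6, 625.8, 18.2, 52.2)]
fitted3_mid [(0.8, 625.2, 99.7, 55.2), (0.63, 776.0, -232.5, 0.1)]
```

View pics/fin.png

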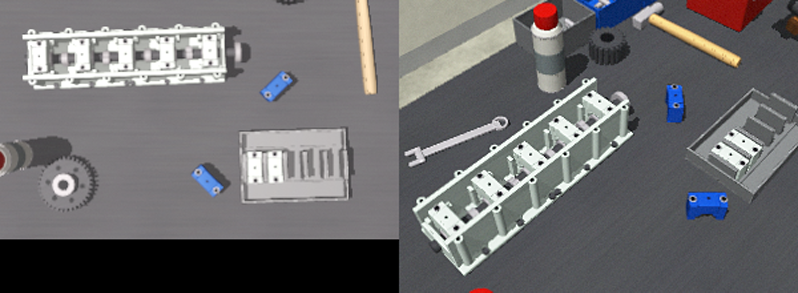

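View pics/fin2.png

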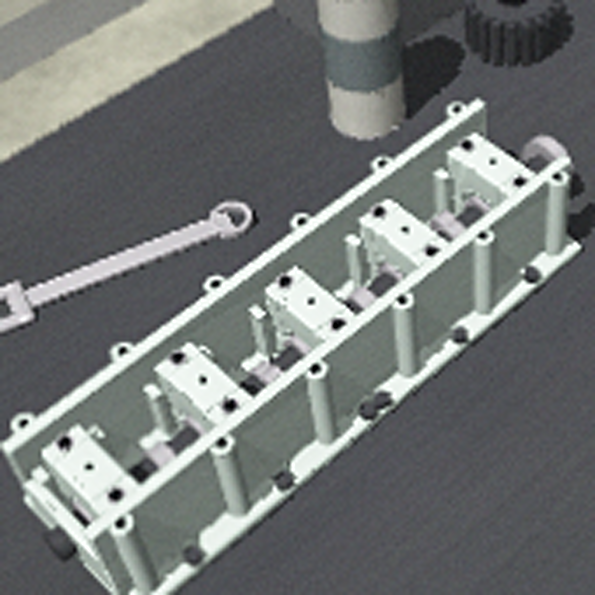

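All five caps sit square and level in the housing (crop (90,467), (203,380), (311,302), (404,230), (492,162)). Spares 4 and 5 are still in the tray, and nothing else appears to have moved.

```bash
python3 -c "
from bench import r
print(r.hand_in())"
```

```text
the job is handed in; nothing more can be done
None
```

The job is done and handed in at about 45 s on the robot's clock; handing in reports no verdict.

Saddles 1, 4 and 5 were bare; 2 and 3 already had caps. I took the spares from tray slots 1, 2 and 3. Each was held by its ends, set upright on the bench, taken again by its flat faces and lowered in until it touched. They went onto saddles 1, 5 and 4 in that order.

**Seating:** Each cap touched down at the expected seat height, within about 0.5 mm, with 4–9 N measured at the wrist and no earlier contact with the lugs.

**Last pictures:** All five caps stand in a row, square and level with one another. Spares 4 and 5 are still in their slots. The blue look-alikes and everything else in view appear untouched, and the arm ended clear of everything.

**Disagreements:** The cap positions reported by the networks differed by up to about 7 mm in x between the two cameras and strayed from the arm's own readings (for example x = 629 against 622.6 on saddle 4). That is around their stated accuracy. I relied on the arm's positions and the contact heights, which agreed with each other. A few low-confidence detections named the wrong thing and I ignored them.

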